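# Load the slide dryer carousel

### The job

Turn the dryer's turntable until the station that holds only one tray is latched at the loading place at the front, lay the orange separator flat on that tray between the wire guides, then set the blue slide tray squarely on the separator. Set both down gently without dropping them, keep the slides face up, leave the station latched there, and do not disturb the other things on the bench.

Things in the scene. Friction and masses are not known exactly. Their poses are not given: they have to be found in the camera images.
- slide_dryer: White bench-top slide dryer. Origin on the bench on the turntable's axis; its own -x is the front with the loading place (small aluminium block with a red mark). Base 326 mm across. A round warm-air head (228 mm across, underside 152 mm, top 214 mm above the bench) hangs over the rear, from 16 mm before the axis to 212 mm behind it; its column stands 190 mm behind the axis.
- turntable (a joint): Turntable angle, rad, counterclockwise from above, no end stops; 0 or any whole turn = open station at the loading place. Starts at any angle. Turns with slight friction; at every 90 degrees a spring ball drops into a groove, pulls it in from within 0.07 rad and holds it (about 0.5 N m to break out). Four stations 90 degrees apart, centred 105 mm from the axis.
- peg_top (a point): Top centre of one of the turntable's four upright black grip pegs, 135 mm above the bench, on the peg at 45 degrees from the dryer's +x when the angle is 0; the others follow at 90 degree steps. All are 16 mm across, 155 mm from the axis, 75 mm tall, and stand between the stations.
- open_station (a point): Turns with the turntable: centre of the top rim of the single fixed tray (110 by 60 by 30 mm) in the open station, 90 mm above the bench. x along the tray toward the axis, y across it, z up. The other three stations are full (tray, separator, tray; top 126 mm above the bench). The aluminium disc is 354 mm across, its top 60 mm above the bench.
- guides_top (a point): 30 mm above open_station, 2 mm above the tips of the eight steel wire guides round it, 6 mm thick. Their straight part (up to 15 mm above the lower tray's rim) leaves 122 mm along x and 74 mm along y, then they flare 6 mm outward. They stand at x = -42 and 42 mm on the long sides and y = -18 and 18 mm at the ends: the middle of the long sides is free for fingers.
- loading_mark (a point): Fixed point of the dryer at the loading place, 105 mm before its axis and 90 mm above the bench; the open station's point coincides with it when latched there. Same axes as slide_dryer.
- separator: Orange vented plastic sheet, 116 (x) by 68 (y) by 6 (z) mm, 40 to 85 g. Origin at the centre of its underside. At the start it lies on one of the two wire draining racks, sloping 35 degrees.
- slide_tray: Pale blue slide tray, 110 (x) by 60 (y) by 30 (z) mm, 100 to 200 g, open at the top, with two stained glass slides fixed in it. Origin at the centre of its underside. At the start it lies on the other draining rack, sloping 35 degrees.
- drain_rack_a: Fixed wire rack in a white drip pan (140 by 100 mm, 14 mm high), holding the slide tray. Origin on the bench under the slope's middle. Two wires, 36 mm apart, rise 35 degrees toward its own +x, their middle 80 mm above the bench; the thing on them has its x axis uphill and leans on two short hooks at the low end. The sides are free, so fingers can reach past its underside.
- drain_rack_b: The same kind of rack, holding the separator. The two racks stand left and right of the dryer, either way round.
- stain_bottle_large: Bystander, loose: amber dropper bottle with a black top, 36 mm wide, 102 mm tall; origin at its underside
- stain_bottle_small: Bystander, loose: amber dropper bottle with a black top, 29 mm wide, 76 mm tall; origin at its underside
- bench_timer: Bystander, loose: white round wind-up timer with a red knob, 62 mm wide, 34 mm tall; origin at its underside
- teal_carton: Bystander, loose: teal and white folded carton, 36 by 42 mm, 118 mm tall; origin at its underside
- infusion_bottle: Bystander, loose: clear glass bottle with a pale yellow cap, 62 mm wide, 136 mm tall; origin at its underside
- squeeze_bottle: Bystander, loose: white squeeze bottle with a red top and a bent spout, 64 by 91 mm, 196 mm tall; origin at its underside

How it is judged:
On the way, in this order (a step that is already met when the one before it is completed fails the run):
1. the open station is latched at the loading place (horizontal distance between open_station and loading_mark below 0.005 m and velocity of joint turntable between -0.05 and 0.05 rad/s), for 0.3 s.
2. the separator lies flat on the tray in that station, let go (all of step 1 and horizontal distance between separator and open_station below 0.008 m and z of separator in the frame of open_station between -0.003 and 0.003 m and angle between separator's own z axis and vertical below 0.06 rad and angle between the x axis of separator and the x axis of open_station, either way round below 0.12 rad and linear speed of separator below 0.02 m/s and contact force between the fingers and separator below 0.1 N), for 0.2 s.
3. the slide tray stands flat on the separator, let go (all of step 1 and horizontal distance between separator and open_station below 0.008 m and z of separator in the frame of open_station between -0.003 and 0.003 m and angle between each of separator, slide_tray's own z axis and vertical below 0.06 rad and angle between the x axis of each of separator, slide_tray and the x axis of open_station, either way round below 0.12 rad and linear speed of each of separator, slide_tray below 0.02 m/s and horizontal distance between slide_tray and open_station below 0.01 m and z of slide_tray in the frame of open_station between 0.003 and 0.009 m and contact force between the fingers and slide_tray below 0.1 N), for 0.2 s.
At the end, for the whole second after the job is handed in: Open station latched at the loading place (within 5 mm, still); separator flat on its tray, centred within 8 mm; slide tray flat on the separator, centred within 10 mm, lined up within 0.12 rad either way round; both level within 0.06 rad, 3 mm in height, released and at rest (all of step 3 and contact force between the fingers and separator below 0.1 N); the robot touches nothing.
It fails at once if the slide tray is tipped more than 60 degrees (angle between slide_tray's own z axis and vertical above 1.05 rad).
It fails at once if the slide tray or the separator is dropped: faster than 0.5 m/s while not held ((linear speed of slide_tray above 0.5 m/s and contact force between the fingers and slide_tray below 0.1 N) or (linear speed of separator above 0.5 m/s and contact force between the fingers and separator below 0.1 N)).
It fails at once if a bystander is moved more than 3 cm (distance of any of stain_bottle_large, stain_bottle_small, bench_timer, teal_carton, infusion_bottle, squeeze_bottle from where it was at the start of the episode above 0.03 m).
It also fails if it takes over 72 s, if anything falls off the work surface, if the arm or the gripper's body presses on something with over 40 N, if the wrist force passes 120 N, or if a joint passes its speed limit or range.

### The arm

A 6-joint arm with a two-finger parallel gripper is mounted at the origin on a cart in front of the work surface, level with it; the furniture and walls round the work are solid. World frame = base frame: x ahead of the robot, y to its left, z up, the work surface at z = 0. Lengths are in m, angles in rad, forces in N, time in s.
With the tool pointing down it reaches from about 0.275 to 1 m from the base axis. Payload 8.4 kg.
Tool frame: the origin (TCP) lies at the very end of the fingers, on their centre line; the grasp point (between the pads) lies 19 mm behind it; z points along the fingers, y is the line along which they close (so a half turn about z gives the same grasp; the last joint's range is limited). The gripper opens to 85 mm and grips with 20 to 120 N. Pads are 22 mm wide; open, the fingers measure 114 mm over their backs; the gripper's body (76 mm by 85 mm) begins 54 mm behind the grasp point. The pads swing forward as they close: fully open they stand 13 mm farther back than shut.
Start: joints at [-1.156, 0.353, 1.633, -0, 1.155, -0.002], TCP at [0.253, -0.571, 0.231] pointing down, gripper open.
Joint ranges: [-2.63, 2.63], [-0.92, 2.1], [0.06, 2.66], [-1.3, 4.44], [0, 2.69], [-3.02, 3.02]. Speed limits (rad/s): [2.22, 2.22, 2.79, 3.14, 3.14, 3.14].

### API

Orientations are given as a unit quaternion [x, y, z, w].
In Python, from station import ctrl, cams, finder gives the robot as it stands.
- The arm moves only by the tool play_rows, never from a script. Its argument "increments" is a list of rows, each an object with "delta_pos": the shift along the tool's x, y, z in cm, a list of three; "roll": the turn about the tool's z in rad; "claw": the opening, from -1 (shut) to 1 (fully open). A call has 1 to 12 rows; each row shifts and turns the commanded pose from where the row before left it, along the tool's axes as they then stand; what a row does not reach is not made up. A row lasts 1/12 s, in which the tool goes at most 41.7 mm and 7.16 degrees, less where a joint would pass 70% of its speed; a pose out of reach is approached as far as the arm can. A call is refused whole if a number of a shift passes 4.17 or a number of a turn 0.125, either way. A call with a gripper value outside its range is refused whole. The fingers move at their own pace and stop on an object; "force" is the grip in N (left out, the last holds). Time passes only in rows, so rows that do not move let the fingers close. It gives the time, the measured TCP pose, the force, the opening and the grip force at its end, in the units of the state.
- ctrl.state(): the state, without advancing time (a new reading comes with each control period).
- cams.grab_frame(name): name is "scene" or "side" or "wrist"; returns a dict with "img" (384x512x3 uint8, blue, green, red), "K" (3x3 intrinsics, pixels), "world_to_cam" (4x4, takes a point from world to camera coordinates). Camera axes: x right, y up, looking along -z (the intrinsics and any distortion apply to the point x, -y, -z); pixel columns grow to the right and rows downward; lengths in m; the calibration is good to about 2 mm. A picture is of the moment at which its call begins. There is no depth.
- ctrl.close_job(): hands the job in; it is judged then, once.
Trained networks look in the newest picture that a camera, given by its name, has taken for a name from the list of things; names that differ only in an ending like _2 or _b are one class to them, and where a whole thing is asked for, a point or a joint stands for the part that bears it (a point fixed in the world has none). Each returns a list of dicts, best first, with "p" (0 to 1); they miss things now and then, are a little off and sometimes report something else, mostly with a low value. They report only what shows in the picture. A call takes as long as a camera call.
- finder.recognise(camera, target): "extent" ([left, top, width, height] in pixels, round what is visible of it).
The state is a dict: "time_s": time; "joint_positions": joint angles; "dq": joint speeds; "joint_efforts": joint torques, N m; "tool_pos": TCP position; "orientation": TCP orientation; "ft_force": force on the tool from outside, world axes, zero at the start; "moment": the same for the moment, N m; "width": finger opening in m; "grasp_force": force on a finger pad.
Only numpy, scipy, OpenCV 4.12 (cv2) and the standard library are available. Lean on these libraries where they do the work, as an engineer would, in place of code of your own. Each camera call takes 0.05 s, during which the arm holds its last target. There are 200 camera calls.

## Working session

There is one attempt and no reset: what is moved stays moved. The work goes in short steps, Python scripts to look and compute and a tool call to move; the robot and the scene stay as the last step left them, time stands still between calls to the robot, and variables do not carry over. Pictures are saved under pics/ and viewed, at most 10 in all, crops included, and the job is handed in when it is done.

Besides the shell and the picture viewer there is one more tool, called after "Call:" as name([rows], argument=value, ...), one row to a line, values as JSON. play_rows: Moves the arm, as the interface text tells. Its arguments: {"type":"object","properties":{"increments":{"type":"array"},"force":{"type":"number"}},"required":["increments"]}

```bash
mkdir -p pics; ls
cat > h.py <<'E'
import numpy as np, cv2
from scipy.spatial.transform import Rotation as R
from station import ctrl, cams, finder
def grab(n,save=None):
    f=cams.grab_frame(n)
    if save: cv2.imwrite('pics/'+save+'.png',f['img'])
    return f
def proj(f,P):
    P=np.atleast_2d(P); W=np.array(f['world_to_cam']); c=P@W[:3,:3].T+W[:3,3]
    q=np.c_[c[:,0],-c[:,1],-c[:,2]]; u=q@np.array(f['K']).T
    return u[:,:2]/u[:,2:]
def ray(f,uv):
    W=np.array(f['world_to_cam']); Rm=W[:3,:3]; o=-Rm.T@W[:3,3]
    d=np.linalg.inv(np.array(f['K']))@[uv[0],uv[1],1]; d=Rm.T@np.array([d[0],-d[1],-d[2]])
    return o,d/np.linalg.norm(d)
def onz(f,uv,z):
    o,d=ray(f,uv); return o+d*(z-o[2])/d[2]
E
python3 - <<'E'
from h import *
print(ctrl.state())
for n in ['scene','side','wrist']:
    f=grab(n,n+'0'); o,d=ray(f,(256,192)); print(n,f['img'].shape,np.round(o,3),np.round(d,3),np.array(f['K']).round(1).tolist(), [k for k in f])
    if n!='wrist':
        for t in ['slide_dryer','turntable','open_station','peg_top','separator','slide_tray','drain_rack_a','drain_rack_b','stain_bottle_large','stain_bottle_small','bench_timer','teal_carton','infusion_bottle','squeeze_bottle']:
            r=finder.recognise(n,t); print(t,[(np.round(x['extent']).tolist(),round(x['p'],2)) for x in r[:2]])
a=cv2.imread('pics/scene0.png');b=cv2.imread('pics/side0.png')
E
```

```text
pics
{'time_s': 0.0, 'joint_positions': array([-1.15642562e+00,  3.53668896e-01,  1.63409673e+00,  9.00906919e-06,
        1.15516565e+00, -2.40671608e-03]), 'dq': array([ 6.30037064e-05,  2.94234194e-04, -3.83709013e-04, -8.89932991e-04,
       -9.92535165e-04, -1.77247089e-03]), 'joint_efforts': array([ 1.84504570e-03, -6.05237460e+01, -3.42065477e+01,  3.62529454e-05,
        9.09636612e-03,  1.20738005e-05]), 'tool_pos': array([ 0.25283012, -0.57109356,  0.23056471]), 'orientation': array([ 9.78365691e-01,  2.06881913e-01, -1.32861037e-04, -6.56007582e-04]), 'ft_force': array([-0.40025364, -0.14240462, -0.17443705]), 'moment': array([0.02746632, 0.0037139 , 0.05221592]), 'grasp_force': 0.0, 'width': 0.08549079501152872}
scene (384, 512, 3) [ 0.104 -0.779  1.051] [ 0.37   0.587 -0.72 ] [[347.6, 0.0, 253.0], [0.0, 347.6, 195.5], [0.0, 0.0, 1.0]] ['img', 'K', 'world_to_cam']
slide_dryer [([228.0, 147.0, 98.0, 92.0], 0.62)]
turntable [([230.0, 166.0, 92.0, 72.0], 0.61)]
open_station [([229.0, 168.0, 90.0, 68.0], 0.7)]
peg_top [([232.0, 165.0, 89.0, 71.0], 0.85)]
separator [([187.0, 1
[... 950 characters left out ...]
 0.89)]
slide_tray [([310.0, 147.0, 24.0, 24.0], 0.71)]
drain_rack_a [([294.0, 152.0, 43.0, 35.0], 0.79), ([191.0, 241.0, 58.0, 67.0], 0.65)]
drain_rack_b [([294.0, 152.0, 43.0, 35.0], 0.79), ([191.0, 241.0, 58.0, 67.0], 0.65)]
stain_bottle_large [([264.0, 245.0, 12.0, 28.0], 0.55), ([307.0, 146.0, 29.0, 26.0], 0.21)]
stain_bottle_small []
bench_timer []
teal_carton [([181.0, 292.0, 18.0, 47.0], 0.75)]
infusion_bottle [([278.0, 139.0, 12.0, 39.0], 0.6), ([135.0, 240.0, 31.0, 43.0], 0.57)]
squeeze_bottle [([278.0, 138.0, 11.0, 37.0], 0.91)]
wrist (384, 512, 3) [ 0.329 -0.538  0.374] [-0.289 -0.122 -0.95 ] [[298.3, 0.0, 257.8], [0.0, 298.3, 194.4], [0.0, 0.0, 1.0]] ['img', 'K', 'world_to_cam']
```

Run:
```python
import cv2,numpy as np
a=cv2.imread('pics/scene0.png')[115:345,150:350];b=cv2.imread('pics/side0.png')[120:350,125:345]
r=lambda x,s:cv2.resize(x,None,fx=s,fy=s,interpolation=cv2.INTER_CUBIC)
cv2.imwrite('pics/c0.png',np.hstack([r(a,1.9),r(b,1.9)]))
```

```text
(no output)
```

View pics/c0.png

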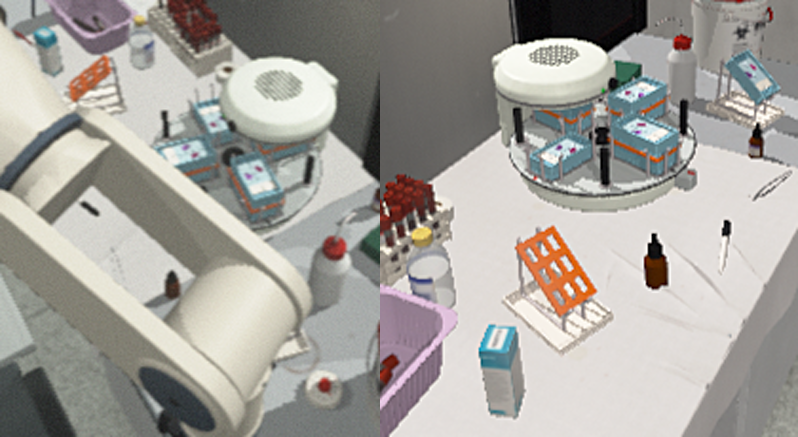

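Run:
```python
from h import *
f=grab('side'); s=grab('scene')
for n,uv,z in [('block',(289,215),.03),('openstn',(220,203),.09),('head top c',(217,150),.214),('sep',(219,262),.08),('tray',(322,160),.09),('carton top',(190,295),.118),('bottle amber base',(270,271),0),('squeeze base',(285,174),0),('inf base',(152,281),0),('small amber base',(323,203),0)]:
    print(n,onz(f,uv,z).round(3))
for n,uv,z in [('sep',(197,155),.08),('head top',(297,160),.214),('squeeze',(323,276),0),('carton base',(175,154),0),('inf base',(225,150),0),('timer',(320,320),.02),('rack a',(303,300),.0)]:
    print('S',n,onz(s,uv,z).round(3))
b=f['img'][130:245,175:345]
cv2.imwrite('pics/c1.png',cv2.resize(b,None,fx=4.6,fy=4.6,interpolation=cv2.INTER_CUBIC))
w=f['world_to_cam']
```

```text
block [ 0.455 -0.029  0.03 ]
openstn [0.651 0.094 0.09 ]
head top c [ 0.736 -0.03   0.214]
sep [0.499 0.328 0.08 ]
tray [ 0.465 -0.365  0.09 ]
carton top [0.469 0.488 0.118]
bottle amber base [0.401 0.218 0.   ]
squeeze base [ 0.616 -0.343  0.   ]
inf base [ 0.677  0.412 -0.   ]
small amber base [ 0.393 -0.2    0.   ]
S sep [0.508 0.337 0.08 ]
S head top [ 0.747 -0.042  0.214]
S squeeze [ 0.622 -0.381  0.   ]
S carton base [0.458 0.493 0.   ]
S inf base [0.67 0.39 0.  ]
S timer [ 0.506 -0.501  0.02 ]
S rack a [ 0.511 -0.414  0.   ]
```

View pics/c1.png

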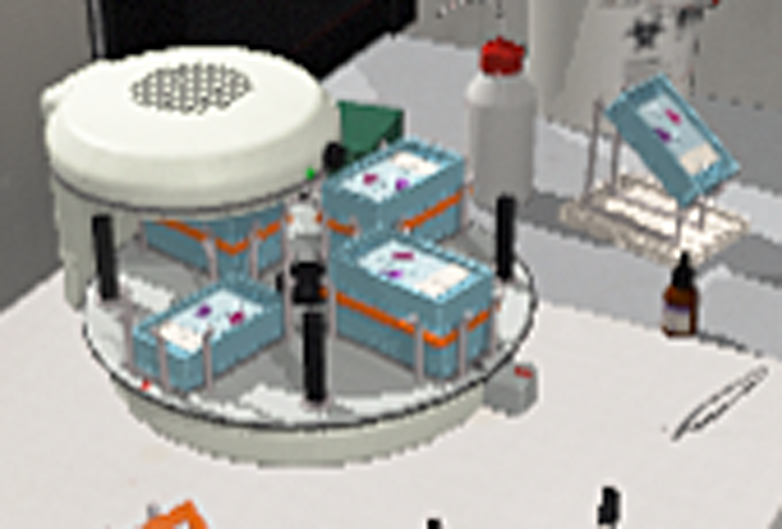

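Run:
```python
from h import *
f=grab('side')
P={k:onz(f,(175+u/4.6,130+v/4.6),.135) for k,(u,v) in dict(A=(102,219),B=(315,315),C=(505,200),D=(333,147)).items()}
P['head']=onz(f,(175+192/4.6,130+88/4.6),.214)
P['block']=onz(f,(175+522/4.6,130+373/4.6),.035)
for k,v in P.items(): print(k,v.round(3))
c=sum(P[k] for k in 'ABCD')/4; print('c',c, 'radii',[np.hypot(*(P[k]-c)[:2]).round(3) for k in 'ABCD'],'ang',[np.degrees(np.arctan2(*(P[k]-c)[1::-1])).round(1) for k in 'ABCD'])
# fit with known geometry
from scipy.optimize import least_squares
r=least_squares(lambda p:np.concatenate([P[k][:2]-(p[:2]+.155*np.array([np.cos(p[2]+a),np.sin(p[2]+a)])) for k,a in zip('ABCD',np.radians([-45,-135,135,45]))]),[*c[:2],np.radians(100)])
print(r.x,np.degrees(r.x[2]),r.fun.round(3))
h=P['head']-np.array([*r.x[:2],0]); print('yaw head',np.degrees(np.arctan2(h[1],h[0])))
h=-P['block']+np.array([*r.x[:2],0]); print('yaw block',np.degrees(np.arctan2(h[1],h[0])),np.hypot(h[0],h[1]))
```

```text
A [0.771 0.051 0.135]
B [0.558 0.095 0.135]
C [ 0.514 -0.116  0.135]
D [ 0.677 -0.134  0.135]
head [ 0.741 -0.035  0.214]
block [ 0.463 -0.043  0.035]
c [ 0.63011184 -0.0260881   0.135     ] radii [np.float64(0.161), np.float64(0.14), np.float64(0.147), np.float64(0.118)] ang [np.float64(28.8), np.float64(120.7), np.float64(-142.2), np.float64(-66.7)]
[ 0.63011184 -0.0260881   1.84152499] 105.51160967817988 [ 0.065 -0.057 -0.207  0.197 -0.04   0.045  0.182 -0.185]
yaw head -4.805428835764502
yaw block 5.922587335192309 0.16774774127795936
```

Run:
```python
from h import *
from scipy.optimize import least_squares
f=grab('side')
uv=np.array([(175+u/4.6,130+v/4.6) for u,v in [(102,219),(315,315),(505,200)]])
def pts(p): return np.array([[p[0]+.155*np.cos(p[2]+a),p[1]+.155*np.sin(p[2]+a),.135] for a in np.radians([-45,45,135])])
r=least_squares(lambda p:(proj(f,pts(p))-uv).ravel(),[.63,-.03,1.3])
print(r.x,np.degrees(r.x[2]),r.fun.round(2)); print(pts(r.x).round(3))
c=np.array([*r.x[:2],0])
for uvb,z in [((192,88),.214),((522,373),.035)]:
    h=onz(f,(175+uvb[0]/4.6,130+uvb[1]/4.6),z)-c; print(h, np.degrees(np.arctan2(h[1],h[0])))
D=np.array([[c[0]+.155*np.cos(r.x[2]-np.radians(135)),c[1]+.155*np.sin(r.x[2]-np.radians(135)),.135]])
print('D crop px',(proj(f,D)-[175,130])*4.6)
```

```text
[ 0.64324313 -0.03374259  1.36754145] 78.3543534680491 [-0.42 -0.09 -0.05  0.19  0.48 -0.33]
[[ 0.773  0.051  0.135]
 [ 0.558  0.096  0.135]
 [ 0.514 -0.119  0.135]]
[ 0.09805519 -0.0016927   0.214     ] -0.9889860641665886
[-0.17998362 -0.0096545   0.035     ] -176.9295399080293
D crop px [[296.8113818  120.82823564]]
```

Call:
play_rows([
  {"delta_pos":[1.2,-1.1,-1.5],"roll":0,"claw":1},
  {"delta_pos":[2.4,-2.2,-1.5],"roll":0,"claw":1},
  {"delta_pos":[2.5,-2.3,-1.5],"roll":0,"claw":1},
  {"delta_pos":[2.5,-2.3,-1.5],"roll":0,"claw":1},
  {"delta_pos":[2.5,-2.3,-1.5],"roll":0,"claw":1},
  {"delta_pos":[2.5,-2.3,-1.5],"roll":0,"claw":1},
  {"delta_pos":[2.5,-2.3,-1],"roll":0,"claw":1},
  {"delta_pos":[2.5,-2.3,0],"roll":0,"claw":1},
  {"delta_pos":[2.5,-2.3,0],"roll":0,"claw":1},
  {"delta_pos":[2.5,-2.3,0],"roll":0,"claw":1},
  {"delta_pos":[2.5,-2.3,0],"roll":0,"claw":1},
  {"delta_pos":[2.5,-2.3,0],"roll":0,"claw":1},
], force=20)

```text
time_s: 2.75
tool_pos: [0.4084, -0.2137, 0.3316]
orientation: [0.978, 0.207, 0.0, 0.0]
ft_force: [0.5, -1.5, 0.6]
width: 0.0854
grasp_force: 0.0
```

Call:
play_rows([
  {"delta_pos":[2.5,-2.3,0],"roll":0,"claw":1},
  {"delta_pos":[2.5,-2.3,0],"roll":0,"claw":1},
  {"delta_pos":[2.5,-2.3,0],"roll":0,"claw":1},
  {"delta_pos":[2.5,-2.3,0],"roll":0,"claw":1},
  {"delta_pos":[2.5,-2.3,0],"roll":0,"claw":1},
  {"delta_pos":[2.5,-2.3,0],"roll":0,"claw":1},
  {"delta_pos":[2.5,-2.3,0],"roll":0,"claw":1},
  {"delta_pos":[2.5,-2.3,0],"roll":0,"claw":1},
  {"delta_pos":[0,0,0],"roll":-0.11,"claw":1},
  {"delta_pos":[0,0,0],"roll":-0.11,"claw":1},
  {"delta_pos":[0,0,0],"roll":-0.11,"claw":1},
  {"delta_pos":[0,0,0],"roll":-0.11,"claw":1},
])

```text
time_s: 3.75
tool_pos: [0.5165, 0.0344, 0.3312]
orientation: [0.908, 0.418, -0.0, -0.0]
ft_force: [-1.3, -0.2, 0.1]
width: 0.0855
grasp_force: 0.0
```

Call:
play_rows([
  {"delta_pos":[0,0,0],"roll":-0.11,"claw":1},
  {"delta_pos":[0,0,0],"roll":-0.11,"claw":1},
  {"delta_pos":[0,0,0],"roll":-0.11,"claw":1},
  {"delta_pos":[0,0,0],"roll":-0.11,"claw":1},
  {"delta_pos":[0,0,0],"roll":-0.11,"claw":1},
  {"delta_pos":[0,0,0],"roll":-0.11,"claw":1},
  {"delta_pos":[0,0,0],"roll":-0.11,"claw":1},
  {"delta_pos":[0,0,0],"roll":-0.11,"claw":1},
  {"delta_pos":[0,0,0],"roll":-0.11,"claw":1},
  {"delta_pos":[0,0,0],"roll":-0.11,"claw":1},
  {"delta_pos":[0,0,0],"roll":-0.11,"claw":1},
  {"delta_pos":[0,0,0],"roll":-0.09,"claw":1},
])

```text
time_s: 4.75
tool_pos: [0.5164, 0.034, 0.3314]
orientation: [0.47, 0.883, 0.0, 0.0]
ft_force: [-0.3, 0.6, -0.7]
width: 0.0857
grasp_force: 0.0
```

Run:
```python
from h import *
s=ctrl.state(); print(s['time_s'],s['tool_pos'],R.from_quat(s['orientation']).as_matrix().round(2).tolist(),s['joint_positions'].round(2))
w=grab('wrist'); c=grab('scene','scene1')
cv2.imwrite('pics/w1.png',cv2.resize(w['img'],None,fx=1.5,fy=1.5,interpolation=cv2.INTER_CUBIC))
print(proj(w,[[.773,.051,.135],[.558,.096,.135],[.514,-.119,.135],[.643,-.034,.06],[.463,-.04,.035]]).round(0).tolist())
```

```text
4.75 [0.51641228 0.03399005 0.3313541 ] [[-0.56, 0.83, 0.0], [0.83, 0.56, 0.0], [-0.0, 0.0, -1.0]] [ 0.06  0.1   1.74 -0.    1.31 -0.53]
[[428.0, 264.0], [318.0, 143.0], [190.0, 262.0], [301.0, 237.0], [201.0, 172.0]]
```

View pics/w1.png

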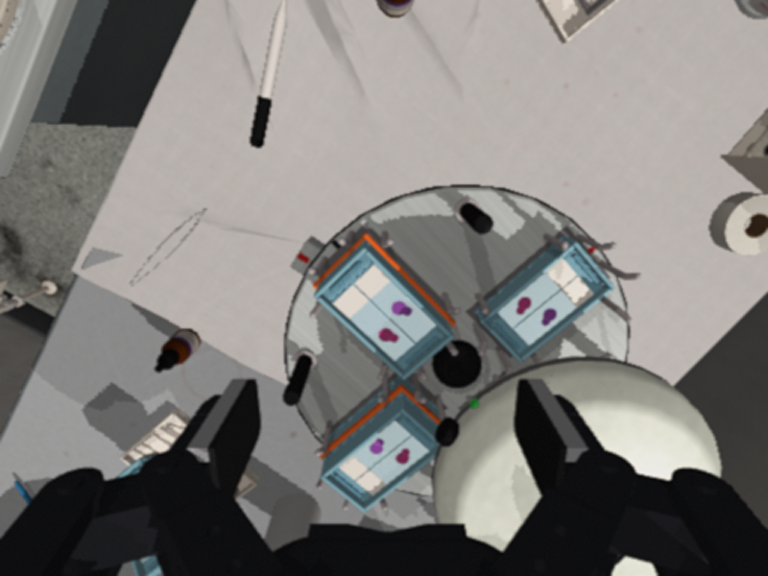

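```bash
cat > fit.py <<'E'
from h import *
from scipy.optimize import least_squares
E
python3 - <<'E'
from fit import *
w=grab('wrist'); o,d=ray(w,(256,192)); print('nadir x1.5',1.5*proj(w,[[o[0],o[1],0]]))
t=np.array([.135,.06])
for n,a in dict(B=(.558,.096),C=(.514,-.119),D=(.73,-.16)).items(): print(n,(1.5*proj(w,[[*a,z] for z in t])).round(0).tolist())
# peg top/bottom fits
uvB=np.array([471,212])/1.5; uvC=np.array([296,391])/1.5; uvD=np.array([448,426])/1.5
def pts(p): return np.array([[p[0]+.155*np.cos(p[2]+a),p[1]+.155*np.sin(p[2]+a),.135] for a in np.radians([45,135])])
print([onz(w,u,.135).round(3) for u in (uvB,uvC,uvD)])
print('mark',onz(w,np.array([303,258])/1.5,.035).round(3))
# tray corners open station rim z .09: (x1.5 px)
q=np.array([(472,312),(577,243),(613,287),(520,359)])/1.5
Q=np.array([onz(w,u,.09) for u in q]); print(Q.round(3), Q.mean(0))
E
```

```text
nadir x1.5 [[386.8967914  139.77850078]]
B [[477.0, 214.0], [462.0, 202.0]]
C [[286.0, 393.0], [302.0, 354.0]]
D [[458.0, 531.0], [448.0, 476.0]]
[array([0.553, 0.095, 0.135]), array([ 0.52 , -0.113,  0.135]), array([ 0.651, -0.068,  0.135])]
mark [ 0.463 -0.039  0.035]
[[0.62  0.021 0.09 ]
 [0.657 0.124 0.09 ]
 [0.711 0.111 0.09 ]
 [0.687 0.008 0.09 ]] [0.66888866 0.0659099  0.09      ]
```

Run:
```python
from fit import *
w=grab('wrist'); s=grab('side')
uv=np.array([(482,220),(294,391)])/1.5
uvs=np.array([(175+u/4.6,130+v/4.6) for u,v in [(102,219),(315,315),(505,200)]])
q=np.array([(472,312),(577,243),(613,287),(520,359)])/1.5
def ring(p,a,r,z): return np.array([[p[0]+r*np.cos(p[2]+x),p[1]+r*np.sin(p[2]+x),z] for x in np.radians(a)])
def tray(p):
    c,sn=np.cos(p[2]),np.sin(p[2]); return np.array([[p[0]+c*x-sn*y,p[1]+sn*x+c*y,.09] for x,y in [(.05,.03),(.16,.03),(.16,-.03),(.05,-.03)]])
res=lambda p:np.concatenate([(proj(w,ring(p,[45,135],.155,.135))-uv).ravel(),(proj(s,ring(p,[-45,45,135],.155,.135))-uvs).ravel(),.5*(proj(w,tray(p))-q).ravel()])
r=least_squares(res,[.643,-.034,1.36],loss='soft_l1'); print(r.x,np.degrees(r.x[2]),res(r.x).round(1)); p=r.x
print('pegs',ring(p,[-45,45,135,225],.155,.135).round(3))
print('hub px',1.5*proj(w,[[p[0],p[1],z] for z in (.06,.1)]))
m=onz(w,np.array([303,258])/1.5,.035)[:2]-p[:2]; print('mark ang',np.degrees(np.arctan2(*m[::-1])),np.hypot(*m))
h=onz(s,(175+192/4.6,130+88/4.6),.214)[:2]-p[:2]; print('head ang',np.degrees(np.arctan2(*h[::-1])),np.hypot(*h))
```

```text
[ 0.64551679 -0.03645926  1.34072702] 76.81799958100173 [ 0.5 -0.5 -4.6  1.  -0.4 -1.1 -1.6 -0.3  0.4 -0.2  1.9  1.9 -0.6 -1.9
  0.5 -0.7 -0.7  0.3]
pegs [[ 0.777  0.045  0.135]
 [ 0.564  0.095  0.135]
 [ 0.514 -0.118  0.135]
 [ 0.727 -0.168  0.135]]
hub px [[453.32683285 357.30973122]
 [459.27938044 376.80259443]]
mark ang -179.35560845975513 0.18233265528419138
head ang 0.612505918681666 0.09578699666869248
```

Call:
play_rows([
  {"delta_pos":[0.4,1.2,1.0],"roll":0,"claw":0.2},
  {"delta_pos":[0.4,1.2,2],"roll":0,"claw":0.2},
  {"delta_pos":[0.4,1.2,2],"roll":0,"claw":0.2},
  {"delta_pos":[0.4,1.2,2],"roll":0,"claw":0.2},
  {"delta_pos":[0.4,1.2,2],"roll":0,"claw":0.2},
  {"delta_pos":[0.4,1.2,2],"roll":0,"claw":0.2},
  {"delta_pos":[0,0,2],"roll":0,"claw":0.2},
  {"delta_pos":[0,0,2],"roll":0,"claw":0.2},
  {"delta_pos":[0,0,2],"roll":0,"claw":0.2},
])

```text
time_s: 5.75
tool_pos: [0.5633, 0.0947, 0.1594]
orientation: [0.473, 0.881, -0.0, -0.0]
ft_force: [0.0, -0.2, -0.3]
width: 0.0512
grasp_force: 0.0
```

Run:
```python
from h import *
s=ctrl.state(); print(s['time_s'],s['tool_pos'],s['width'])
w=grab('wrist')
cv2.imwrite('pics/w2.png',w['img'])
print(proj(w,[[.562,.094,.135],s['tool_pos']]))
```

```text
5.75 [0.56328117 0.09470469 0.15940897] 0.05119077305068049
[[254.85115103 232.79014943]
 [257.07907939 252.90334904]]
```

View pics/w2.png

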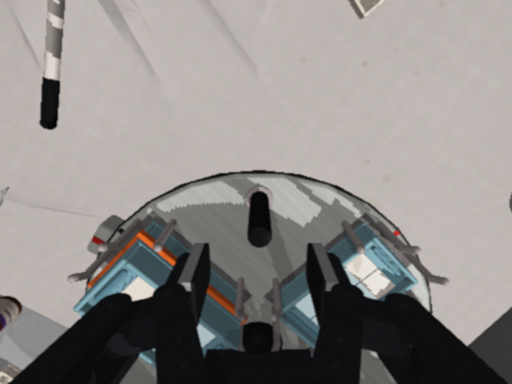

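Call:
play_rows([
  {"delta_pos":[-0.1,0.1,2],"roll":0,"claw":0.2},
  {"delta_pos":[-0.2,0,2],"roll":0,"claw":0.2},
  {"delta_pos":[0,0,1.5],"roll":0,"claw":0.2},
  {"delta_pos":[0,0,0],"roll":0,"claw":-1},
  {"delta_pos":[0,0,0],"roll":0,"claw":-1},
  {"delta_pos":[0,0,0],"roll":0,"claw":-1},
  {"delta_pos":[0,0,0],"roll":0,"claw":-1},
  {"delta_pos":[0,0,0],"roll":0,"claw":-1},
  {"delta_pos":[0,0,0],"roll":0,"claw":-1},
], force=25)

```text
time_s: 6.55
tool_pos: [0.5664, 0.0923, 0.1072]
orientation: [0.473, 0.881, 0.001, 0.001]
ft_force: [1.3, 1.9, -0.8]
width: 0.0149
grasp_force: 25.6
```

Call:
play_rows([
  {"delta_pos":[0,-0.31,0],"roll":-0.02,"claw":-1},
  {"delta_pos":[-0.01,-0.62,0],"roll":-0.04,"claw":-1},
  {"delta_pos":[-0.03,-0.93,0],"roll":-0.06,"claw":-1},
  {"delta_pos":[-0.03,-0.93,0],"roll":-0.06,"claw":-1},
  {"delta_pos":[-0.03,-0.93,0],"roll":-0.06,"claw":-1},
  {"delta_pos":[-0.03,-0.93,0],"roll":-0.06,"claw":-1},
  {"delta_pos":[-0.03,-0.93,0],"roll":-0.06,"claw":-1},
  {"delta_pos":[-0.03,-0.93,0],"roll":-0.06,"claw":-1},
  {"delta_pos":[-0.03,-0.93,0],"roll":-0.06,"claw":-1},
  {"delta_pos":[-0.03,-0.93,0],"roll":-0.06,"claw":-1},
  {"delta_pos":[-0.03,-0.93,0],"roll":-0.06,"claw":-1},
  {"delta_pos":[-0.03,-0.93,0],"roll":-0.06,"claw":-1},
])

```text
time_s: 7.55
tool_pos: [0.5041, 0.0122, 0.1071]
orientation: [0.16, 0.987, 0.0, -0.0]
ft_force: [-1.7, 5.0, 5.4]
width: 0.015
grasp_force: 26.2
```

Call:
play_rows([
  {"delta_pos":[-0.03,-0.93,0],"roll":-0.06,"claw":-1},
  {"delta_pos":[-0.03,-0.93,0],"roll":-0.06,"claw":-1},
  {"delta_pos":[-0.03,-0.93,0],"roll":-0.06,"claw":-1},
  {"delta_pos":[-0.03,-0.93,0],"roll":-0.06,"claw":-1},
  {"delta_pos":[-0.03,-0.93,0],"roll":-0.06,"claw":-1},
  {"delta_pos":[-0.03,-0.93,0],"roll":-0.06,"claw":-1},
  {"delta_pos":[-0.03,-0.93,0],"roll":-0.06,"claw":-1},
  {"delta_pos":[-0.03,-0.93,0],"roll":-0.06,"claw":-1},
  {"delta_pos":[-0.03,-0.93,0],"roll":-0.06,"claw":-1},
  {"delta_pos":[-0.03,-0.93,0],"roll":-0.06,"claw":-1},
  {"delta_pos":[-0.03,-0.93,0],"roll":-0.06,"claw":-1},
  {"delta_pos":[-0.03,-0.93,0],"roll":-0.06,"claw":-1},
])

```text
time_s: 8.55
tool_pos: [0.5083, -0.0973, 0.1071]
orientation: [-0.198, 0.98, 0.0, -0.0]
ft_force: [-1.4, 5.2, 5.9]
width: 0.0151
grasp_force: 26.3
```

Run:
```python
from h import *
s=ctrl.state(); p=s['tool_pos'][:2]-[.6455,-.036]; print(s['time_s'],s['tool_pos'],np.degrees(np.arctan2(*p[::-1]))%360,np.hypot(*p),np.degrees(2*np.arctan2(s['orientation'][1],s['orientation'][0])), s['ft_force'],s['joint_positions'].round(2))
```

```text
8.55 [ 0.50826847 -0.09726428  0.10712494] 204.05742103908807 0.15028574651995963 202.87306396472616 [-1.38018861  5.16987912  5.86267829] [-0.19  0.35  1.97  0.    0.83 -2.16]
```

Call:
play_rows([
  {"delta_pos":[-0.03,-0.93,0],"roll":-0.06,"claw":-1},
  {"delta_pos":[-0.03,-0.93,0],"roll":-0.06,"claw":-1},
  {"delta_pos":[-0.03,-0.93,0],"roll":-0.06,"claw":-1},
  {"delta_pos":[-0.03,-0.93,0],"roll":-0.06,"claw":-1},
  {"delta_pos":[-0.02,-0.62,0],"roll":-0.04,"claw":-1},
  {"delta_pos":[-0.02,-0.62,0],"roll":-0.04,"claw":-1},
  {"delta_pos":[-0.01,-0.31,0],"roll":-0.02,"claw":-1},
  {"delta_pos":[0,0,0],"roll":0,"claw":-1},
  {"delta_pos":[0,0,0],"roll":0,"claw":-1},
])

```text
time_s: 9.3
tool_pos: [0.5374, -0.1419, 0.1071]
orientation: [-0.36, 0.933, -0.001, 0.0]
ft_force: [0.3, -1.6, 4.9]
width: 0.015
grasp_force: 26.2
```

Run:
```python
from h import *
s=ctrl.state(); p=s['tool_pos'][:2]-[.6455,-.036]; print(s['time_s'],s['tool_pos'],np.degrees(np.arctan2(*p[::-1]))%360,np.hypot(*p),np.degrees(2*np.arctan2(s['orientation'][1],s['orientation'][0])), s['ft_force'],s['joint_positions'].round(2))
w=grab('wrist','w3'); f=grab('side','side3')
cv2.imwrite('pics/c3.png',np.hstack([cv2.resize(w['img'],(440,330)),cv2.resize(f['img'][135:245,175:295],(360,330),interpolation=cv2.INTER_CUBIC)]))
```

```text
9.3 [ 0.53744194 -0.14194497  0.10714087] 224.43427173607972 0.1513303729051719 222.1717449248957 [ 0.2807481  -1.62349436  4.94962279] [-0.26  0.4   1.89 -0.    0.86 -2.57]
```

View pics/c3.png

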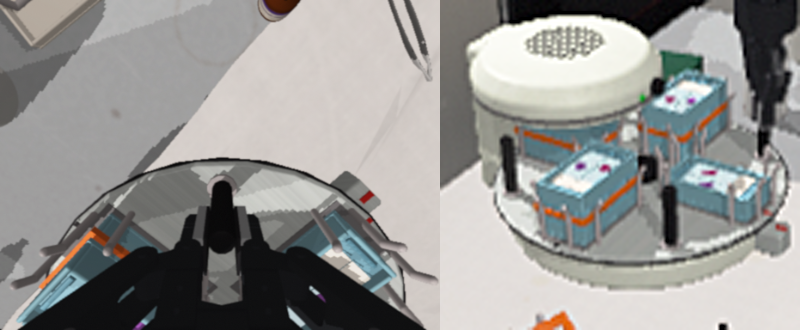

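Call:
play_rows([
  {"delta_pos":[0,0,0],"roll":0,"claw":0},
  {"delta_pos":[0,0,0],"roll":0,"claw":0},
  {"delta_pos":[0,0,0],"roll":0,"claw":0},
  {"delta_pos":[0,0,-1.5],"roll":0,"claw":0.1},
  {"delta_pos":[0,0,-2.5],"roll":0.1,"claw":0.2},
  {"delta_pos":[0,0,-3.5],"roll":0.12,"claw":0.3},
  {"delta_pos":[0,0,-3.5],"roll":0.12,"claw":0.5},
  {"delta_pos":[0,0,-3.5],"roll":0.12,"claw":1},
  {"delta_pos":[0,0,-3.5],"roll":0.12,"claw":1},
  {"delta_pos":[0,0,-2.5],"roll":0.12,"claw":1},
  {"delta_pos":[0,0,-1],"roll":0.03,"claw":1},
])

```text
time_s: 10.32
tool_pos: [0.5383, -0.1416, 0.3257]
orientation: [0.001, 1.0, -0.001, 0.003]
ft_force: [0.4, 0.8, 0.0]
width: 0.0855
grasp_force: 0.0
```

Call:
play_rows([
  {"delta_pos":[0,1.5,0],"roll":0,"claw":1},
  {"delta_pos":[0,3,0],"roll":0,"claw":1},
  {"delta_pos":[0,3,0],"roll":0,"claw":1},
  {"delta_pos":[0,2.2,0],"roll":0,"claw":1},
  {"delta_pos":[0,1,0],"roll":0,"claw":1},
  {"delta_pos":[0,0,0],"roll":0,"claw":1},
])

```text
time_s: 10.82
tool_pos: [0.5362, -0.0326, 0.3212]
orientation: [-0.004, 1.0, 0.0, -0.0]
ft_force: [0.6, -0.2, -0.5]
width: 0.0854
grasp_force: 0.0
```

Run:
```python
from h import *
s=ctrl.state(); print(s['time_s'],s['tool_pos'],s['orientation'])
w=grab('wrist'); np.save('pics/w4.npy',w['img'])
cv2.imwrite('pics/w4.png',cv2.resize(w['img'][120:384,100:440],None,fx=2.2,fy=2.2,interpolation=cv2.INTER_CUBIC))
P=[[.54,-.035,.09]]+[[.54+a*.055,-.035+b*.03,.09] for a,b in [(-1,-1),(-1,1),(1,1),(1,-1)]]
print(((proj(w,P)-[100,120])*2.2).round(0).tolist())
```

```text
10.8167 [ 0.53620487 -0.03261023  0.32115269] [-3.71353735e-03  9.99993069e-01  1.96069842e-04 -1.82621297e-04]
[[344.0, 97.0], [290.0, -0.0], [398.0, 0.0], [392.0, 186.0], [294.0, 185.0]]
```

View pics/w4.png

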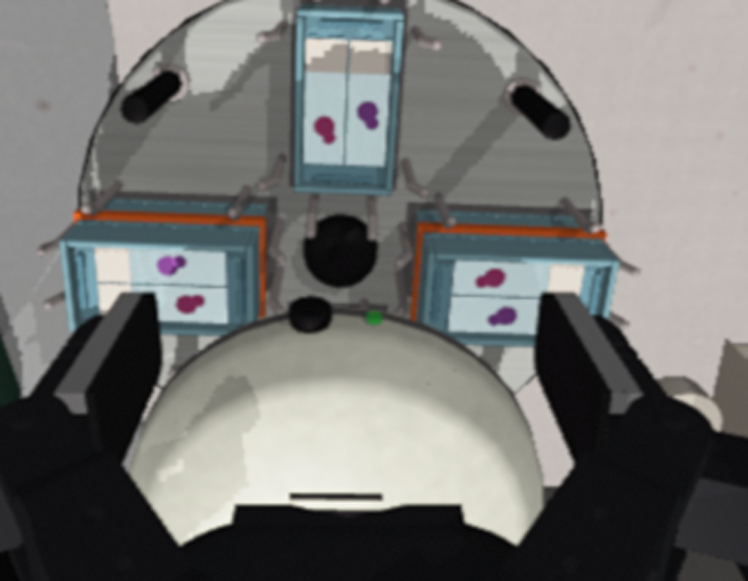

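Run:
```python
from fit import *
w=grab('wrist')
q=np.array([(296,10),(406,12),(395,190),(292,188)])/2.2+[100,120]
Q=np.array([onz(w,u,.09) for u in q]); print(Q.round(4))
def tray(p):
    c,s=np.cos(p[2]),np.sin(p[2]); return np.array([[p[0]+c*x-s*y,p[1]+s*x+c*y,.09] for x,y in [(-.055,-.03),(-.055,.03),(.055,.03),(.055,-.03)]])
r=least_squares(lambda p:(proj(w,tray(p))-q).ravel(),[.54,-.035,0]); print(r.x,np.degrees(r.x[2]),r.fun.round(1))
for n,u,z in [('pegC',(562,127),.135),('pegB',(133,108),.135),('hub',(340,250),.1),('slot',(336,497),.214),('midknob',(341,316),.18)]:
    print(n,onz(w,np.array(u)/2.2+[100,120],z).round(4))
```

```text
[[ 0.4908 -0.0632  0.09  ]
 [ 0.4914 -0.0018  0.09  ]
 [ 0.5978 -0.0047  0.09  ]
 [ 0.597  -0.0675  0.09  ]]
[ 0.54453884 -0.03425255 -0.02837925] -1.6260110816454825 [ 0.4 -1.7 -0.7 -0.8 -0.9  1.8  1.3  1.2]
pegC [0.5448 0.0775 0.135 ]
pegB [ 0.5364 -0.1446  0.135 ]
hub [ 0.6336 -0.038   0.1   ]
slot [ 0.7102 -0.0383  0.214 ]
midknob [ 0.6305 -0.0366  0.18  ]
```

Run:
```python
from fit import *
w=grab('wrist'); I=w['img']; h=cv2.cvtColor(I,cv2.COLOR_BGR2HSV)
m=((h[...,0]<8)|(h[...,0]>172))&(h[...,1]>120)&(h[...,2]>80)
n,l,st,ce=cv2.connectedComponentsWithStats(m.astype(np.uint8))
for i in range(1,n):
    if st[i,4]>6: print(st[i],ce[i].round(1),onz(w,ce[i],.035).round(4))
cv2.imwrite('pics/w5.png',cv2.resize(I[60:190,170:340],None,fx=4.4,fy=4.4,interpolation=cv2.INTER_CUBIC))
```

```text
[256  96   4   9  35] [257.5 100.1] [ 0.4631 -0.036   0.035 ]
[260 110   3   7  21] [261. 113.] [ 0.4802 -0.0311  0.035 ]
[  0 241  15  22 119] [  3.2 253.5] [ 0.7043 -0.4492  0.035 ]
[496 324  12   8  57] [501.4 327.3] [0.8475 0.4021 0.035 ]
[499 335   5   6  19] [501.3 337.1] [0.8693 0.4078 0.035 ]
[510 337   2   5   8] [510.6 339.4] [0.8745 0.4261 0.035 ]
[508 346   4   3   9] [509.4 346.9] [0.8918 0.4287 0.035 ]
```

View pics/w5.png

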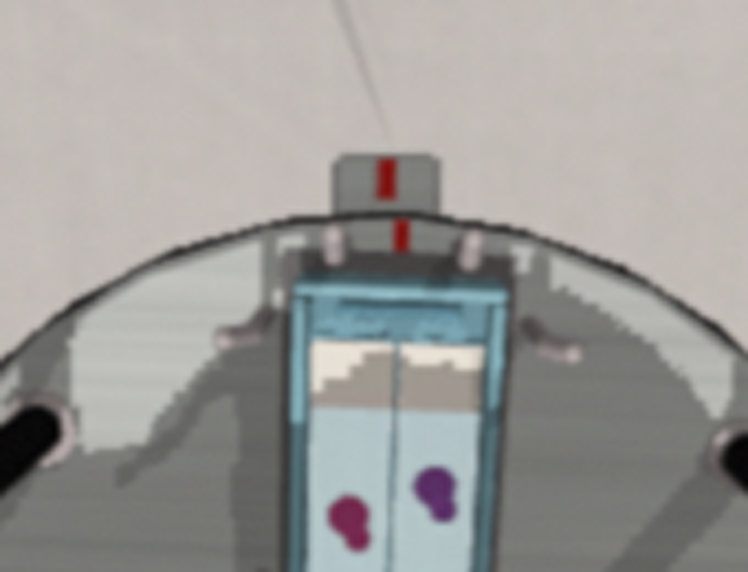

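Call:
play_rows([
  {"delta_pos":[0,-2,0.5],"roll":0,"claw":0.5},
  {"delta_pos":[0,-3.5,1],"roll":0,"claw":0.2},
  {"delta_pos":[0,-3.5,1],"roll":0,"claw":0.2},
  {"delta_pos":[0,-2.1,1],"roll":0,"claw":0.2},
  {"delta_pos":[0,0,1.5],"roll":-0.12,"claw":0.2},
  {"delta_pos":[0,0,2],"roll":-0.12,"claw":0.2},
  {"delta_pos":[0,0,2],"roll":-0.12,"claw":0.2},
  {"delta_pos":[0,0,2],"roll":-0.12,"claw":0.2},
  {"delta_pos":[0,0,2],"roll":-0.12,"claw":0.2},
  {"delta_pos":[0,0,1],"roll":-0.12,"claw":0.2},
  {"delta_pos":[0,0,0],"roll":-0.04,"claw":0.2},
  {"delta_pos":[0,0,0],"roll":0,"claw":0.2},
])

```text
time_s: 11.97
tool_pos: [0.5363, -0.1465, 0.1802]
orientation: [-0.374, 0.928, 0.0, -0.001]
ft_force: [0.6, 0.7, 0.4]
width: 0.0515
grasp_force: 0.0
```

Call:
play_rows([
  {"delta_pos":[0,0,2],"roll":0,"claw":0.2},
  {"delta_pos":[0,0,2],"roll":0,"claw":0.2},
  {"delta_pos":[0,0,2],"roll":0,"claw":0.2},
  {"delta_pos":[0,0,1.3],"roll":0,"claw":0},
  {"delta_pos":[0,0,0],"roll":0,"claw":-1},
  {"delta_pos":[0,0,0],"roll":0,"claw":-1},
  {"delta_pos":[0,0,0],"roll":0,"claw":-1},
  {"delta_pos":[0,0,0],"roll":0,"claw":-1},
  {"delta_pos":[0,0,0],"roll":0,"claw":-1},
  {"delta_pos":[0,0,0],"roll":0,"claw":-1},
])

```text
time_s: 12.8
tool_pos: [0.5368, -0.1459, 0.1086]
orientation: [-0.373, 0.928, -0.0, -0.0]
ft_force: [-1.7, -4.8, -7.3]
width: 0.0151
grasp_force: 25.3
```

Run:
```python
from h import *
f=grab('wrist'); I=f['img']; s=ctrl.state(); print(s['tool_pos'],s['ft_force'],s['moment'],s['width'])
h=cv2.cvtColor(I,cv2.COLOR_BGR2HSV)
m=((h[...,0]<8)|(h[...,0]>172))&(h[...,1]>120)&(h[...,2]>80)
n,l,st,ce=cv2.connectedComponentsWithStats(m.astype(np.uint8))
for i in range(1,n):
    if st[i,4]>6: print(st[i],ce[i].round(1),onz(f,ce[i],.06).round(4),onz(f,ce[i],.04).round(4))
```

```text
[ 0.53682442 -0.14585692  0.10861572] [-1.73586601 -5.84491842 -6.72750229] [-0.85928475  0.42105149  0.03053867] 0.015104168139234568
[419 230  16  14 109] [426.  236.3] [ 0.4644 -0.0503  0.06  ] [ 0.463  -0.0343  0.04  ]
[424 258   7   6  29] [427.  260.6] [ 0.4757 -0.0335  0.06  ] [ 0.4754 -0.0158  0.04  ]
```

Call:
play_rows([
  {"delta_pos":[0,-0.15,0],"roll":-0.01,"claw":-1},
  {"delta_pos":[0,-0.15,0],"roll":-0.01,"claw":-1},
  {"delta_pos":[0,-0.15,0],"roll":-0.01,"claw":-1},
  {"delta_pos":[0,0,0],"roll":0,"claw":-1},
  {"delta_pos":[0,0,0],"roll":0,"claw":-1},
])

```text
time_s: 13.27
tool_pos: [0.5398, -0.1488, 0.1086]
orientation: [-0.387, 0.922, -0.0, -0.0]
ft_force: [-3.7, -4.1, -4.5]
width: 0.0152
grasp_force: 25.5
```

Run:
```python
from h import *
f=grab('wrist'); I=f['img']; s=ctrl.state(); print(s['tool_pos'],s['ft_force'],s['moment'],s['width'])
h=cv2.cvtColor(I,cv2.COLOR_BGR2HSV)
m=((h[...,0]<8)|(h[...,0]>172))&(h[...,1]>120)&(h[...,2]>80)
n,l,st,ce=cv2.connectedComponentsWithStats(m.astype(np.uint8))
for i in range(1,n):
    if st[i,4]>6: print(st[i],ce[i].round(1),onz(f,ce[i],.06).round(4),onz(f,ce[i],.04).round(4))
```

```text
[ 0.53972469 -0.14880143  0.10858644] [-2.76293732 -3.98745399 -3.80623315] [-0.65595479  0.60516108  0.02087902] 0.01478348851891006
[422 234  16  14 108] [429.3 240.8] [ 0.4647 -0.0507  0.06  ] [ 0.4629 -0.0343  0.04  ]
[423 259   8   6  32] [426.3 261.3] [ 0.4758 -0.0381  0.06  ] [ 0.4751 -0.0204  0.04  ]
```

Call:
play_rows([
  {"delta_pos":[0,0,0],"roll":0,"claw":0},
  {"delta_pos":[0,0,0],"roll":0,"claw":0},
  {"delta_pos":[0,0,0],"roll":0,"claw":0},
  {"delta_pos":[0,0,-1.5],"roll":0,"claw":0.1},
  {"delta_pos":[0,0,-2.5],"roll":0.1,"claw":0.2},
  {"delta_pos":[0,0,-3.5],"roll":0.12,"claw":0.3},
  {"delta_pos":[0,0,-3.5],"roll":0.12,"claw":0.5},
  {"delta_pos":[0,0,-3.5],"roll":0.12,"claw":1},
  {"delta_pos":[0,0,-3.5],"roll":0.12,"claw":1},
  {"delta_pos":[0,0,-2.5],"roll":0.12,"claw":1},
  {"delta_pos":[0,0,-0.7],"roll":0.1,"claw":1},
])

```text
time_s: 14.23
tool_pos: [0.5425, -0.1488, 0.3261]
orientation: [0.005, 1.0, -0.001, 0.004]
ft_force: [0.4, -1.1, -0.6]
width: 0.085
grasp_force: 0.0
```

Call:
play_rows([
  {"delta_pos":[0,1.5,0],"roll":0,"claw":1},
  {"delta_pos":[0,3,0],"roll":0,"claw":1},
  {"delta_pos":[0,3,0],"roll":0,"claw":1},
  {"delta_pos":[0,2.5,0],"roll":0,"claw":1},
  {"delta_pos":[0,1.5,0],"roll":0,"claw":1},
  {"delta_pos":[0,0,0],"roll":0,"claw":1},
])

```text
time_s: 14.73
tool_pos: [0.541, -0.0307, 0.321]
orientation: [0.001, 1.0, 0.001, 0.001]
ft_force: [0.2, 0.5, 1.1]
width: 0.0858
grasp_force: 0.0
```

Run:
```python
from h import *
f=grab('wrist','w6'); I=f['img']; s=ctrl.state(); print(s['time_s'],s['tool_pos'],s['orientation'].round(4))
h=cv2.cvtColor(I,cv2.COLOR_BGR2HSV)
m=((h[...,0]<8)|(h[...,0]>172))&(h[...,1]>120)&(h[...,2]>80)
n,l,st,ce=cv2.connectedComponentsWithStats(m.astype(np.uint8))
for i in range(1,n):
    if st[i,4]>6 and st[i,1]<150: print(st[i],ce[i].round(1),onz(f,ce[i],.06).round(4),onz(f,ce[i],.04).round(4))
# blue open tray outline
b=((h[...,0]>85)&(h[...,0]<105)&(h[...,1]>50)).astype(np.uint8)
n,l,st,ce=cv2.connectedComponentsWithStats(cv2.morphologyEx(b,cv2.MORPH_CLOSE,np.ones((9,9))))
for i in range(1,n):
    if st[i,4]>1500:
        r=cv2.minAreaRect(np.argwhere(l==i)[:,::-1].astype(np.float32)); print(st[i],r)
```

```text
14.7833 [ 0.54110768 -0.03217718  0.32094601] [1.1e-03 1.0e+00 1.0e-04 7.0e-04]
[252  92   4   9  35] [253.5  96.1] [ 0.4628 -0.0361  0.06  ] [ 0.463  -0.0364  0.04  ]
[250 106   4   7  28] [251.5 109. ] [ 0.4787 -0.0389  0.06  ] [ 0.4797 -0.0393  0.04  ]
[ 227  119   50   86 1764] ((251.5, 161.5), (85.0, 49.0), 90.0)
[ 125  211   94   61 2754] ((171.5, 241.0), (60.0, 93.0), 90.0)
[ 288  210   93   61 2772] ((334.0, 240.0), (60.0, 92.0), 90.0)
```

Call:
play_rows([
  {"delta_pos":[0,1.5,0],"roll":0,"claw":1},
  {"delta_pos":[0.2,3,0],"roll":0,"claw":1},
  {"delta_pos":[0.2,3.5,0],"roll":0,"claw":1},
  {"delta_pos":[0.2,3.5,0],"roll":0,"claw":1},
  {"delta_pos":[0.2,3.5,0],"roll":0,"claw":1},
  {"delta_pos":[0.2,3.5,0],"roll":0,"claw":1},
  {"delta_pos":[0.2,3.5,0],"roll":0,"claw":1},
  {"delta_pos":[0.2,3.5,0],"roll":0,"claw":1},
  {"delta_pos":[0.2,3.5,0],"roll":0,"claw":1},
  {"delta_pos":[0,3.5,0],"roll":0,"claw":1},
  {"delta_pos":[0,3,0],"roll":0,"claw":1},
  {"delta_pos":[0,1,0],"roll":0,"claw":1},
])

```text
time_s: 15.78
tool_pos: [0.527, 0.3346, 0.3204]
orientation: [0.002, 1.0, 0.001, 0.0]
ft_force: [-0.3, -0.2, -0.4]
width: 0.0854
grasp_force: 0.0
```

Run:
```python
from fit import *
f=grab('wrist'); I=f['img']; s=ctrl.state(); print(s['time_s'],s['tool_pos'],s['orientation'].round(4),s['joint_positions'].round(2))
h=cv2.cvtColor(I,cv2.COLOR_BGR2HSV)
m=((h[...,0]>5)&(h[...,0]<16)&(h[...,1]>150)&(h[...,2]>120)).astype(np.uint8)
n,l,st,ce=cv2.connectedComponentsWithStats(m); i=1+st[1:,4].argmax(); print(st[i],ce[i])
np.save('pics/sepmask.npy',l==i)
r=cv2.minAreaRect(np.argwhere(l==i)[:,::-1].astype(np.float32)); print(r,cv2.boxPoints(r).round(0).tolist())
hull=cv2.convexHull(np.argwhere(l==i)[:,::-1].astype(np.int32)); ap=cv2.approxPolyDP(hull,6,True)[:,0]; print(ap.tolist())
x,y,w,hh=st[i][:4]; c=I[max(0,y-60):y+hh+60,max(0,x-70):x+w+70]; print(max(0,x-70),max(0,y-60))
k=min(780/c.shape[1],580/c.shape[0]); print(k); cv2.imwrite('pics/w7.png',cv2.resize(c,None,fx=k,fy=k,interpolation=cv2.INTER_CUBIC))
```

```text
15.8333 [0.52690988 0.33447521 0.32014248] [1.4e-03 1.0e+00 6.0e-04 2.0e-04] [ 0.56  0.28  1.53  0.    1.32 -1.01]
[ 218   97   72   96 3085] [254.4178282  145.29918963]
((255.56253051757812, 144.94021606445312), (55.05205535888672, 84.32478332519531), 17.68439292907715) [[217.0, 177.0], [242.0, 96.0], [295.0, 113.0], [269.0, 193.0]]
[[289, 112], [269, 192], [218, 176], [242, 97]]
148 37
2.685185185185185
```

View pics/w7.png

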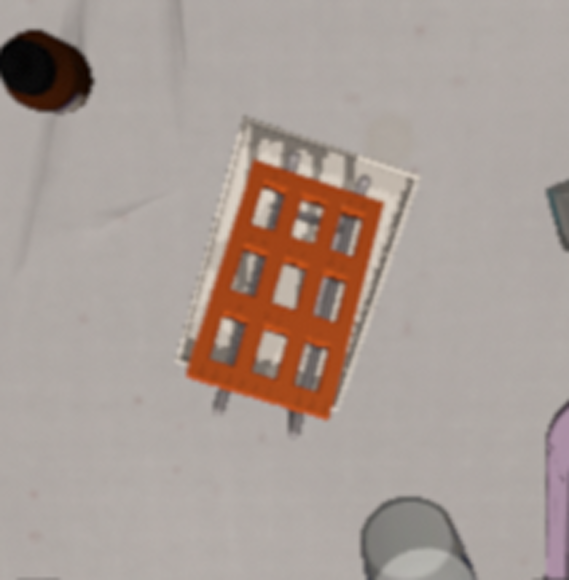

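```bash
cat >> fit.py <<'E'
def corners(p,L,Wd,zt,pitch=np.radians(35)):
    Rm=R.from_euler('ZY',[p[3],-pitch]).as_matrix()
    return np.array(p[:3])+np.array([[-L,-Wd,zt],[-L,Wd,zt],[L,Wd,zt],[L,-Wd,zt]])@Rm.T
def fitobj(f,q,p0,L,Wd,zt,zprior=.083):
    res=lambda p:np.r_[(proj(f,corners(p,L,Wd,zt))-q).ravel(),(p[2]-zprior)/.003]
    r=least_squares(res,p0,x_scale=[.01,.01,.01,.1]); return r.x,r.fun
E
python3 - <<'E'
from fit import *
f=grab('wrist')
q=np.array([(242,97),(290,112),(270,193),(217.5,176.5)])
for z in (.08,.083,.086):
    x,e=fitobj(f,q,[.5,.33,.083,-.3],.058,.034,.006,z); print(x.round(4),np.degrees(x[3]),e.round(1))
E
```

```text
[ 0.5079  0.3307  0.0788 -0.3025] -17.33150269841226 [-0.4 -0.3  0.5  0.5  0.6 -0.4 -0.7  0.3 -0.4]
[ 0.5076  0.3307  0.0806 -0.3026] -17.33697804717927 [-0.4 -0.6  0.7  0.3  0.7 -0.1 -0.9  0.4 -0.8]
[ 0.5073  0.3307  0.0824 -0.3027] -17.34245003328306 [-0.5 -0.8  0.8  0.2  0.8  0.1 -1.1  0.6 -1.2]
```

Call:
play_rows([
  {"delta_pos":[1.0,-0.2,1.5],"roll":0,"claw":1},
  {"delta_pos":[1.1,-0.15,3],"roll":0,"claw":1},
  {"delta_pos":[0,0,3],"roll":0.1,"claw":1},
  {"delta_pos":[0,0,3],"roll":0.1,"claw":1},
  {"delta_pos":[0,0,3],"roll":0.1,"claw":1},
  {"delta_pos":[0,0,3],"roll":0,"claw":1},
  {"delta_pos":[0,0,1.5],"roll":0,"claw":1},
  {"delta_pos":[0,0,0],"roll":0,"claw":1},
])

```text
time_s: 16.55
tool_pos: [0.504, 0.3248, 0.1368]
orientation: [0.152, 0.988, -0.002, -0.002]
ft_force: [-0.3, -0.5, 0.4]
width: 0.0855
grasp_force: 0.0
```

Run:
```python
from fit import *
f=grab('wrist'); I=f['img']; s=ctrl.state(); print(s['time_s'],s['tool_pos'],s['orientation'].round(4))
h=cv2.cvtColor(I,cv2.COLOR_BGR2HSV)
m=((h[...,0]>5)&(h[...,0]<16)&(h[...,1]>150)&(h[...,2]>120)).astype(np.uint8)
n,l,st,ce=cv2.connectedComponentsWithStats(m); i=1+st[1:,4].argmax(); print(st[i],ce[i])
hull=cv2.convexHull(np.argwhere(l==i)[:,::-1].astype(np.int32)); ap=cv2.approxPolyDP(hull,9,True)[:,0]; print(ap.tolist())
print(proj(f,corners([.5077,.3307,.081,-.3025],.058,.034,.006)).round(0).tolist())
```

```text
16.6 [0.5050724  0.32577756 0.13903348] [ 0.1524  0.9883 -0.0013 -0.0012]
[  217   138   103   162 10356] [267.17584009 218.59018926]
[[319, 298], [217, 298], [224, 139], [311, 139]]
[[222.0, 139.0], [312.0, 139.0], [321.0, 302.0], [216.0, 302.0]]
```

Call:
play_rows([
  {"delta_pos":[0,0.5,0],"roll":0,"claw":1},
  {"delta_pos":[0,0,2],"roll":0,"claw":1},
  {"delta_pos":[0,0,2.5],"roll":0,"claw":1},
  {"delta_pos":[0,0,2.2],"roll":0,"claw":1},
  {"delta_pos":[0,0,1],"roll":0,"claw":1},
  {"delta_pos":[0,0,0],"roll":0,"claw":1},
  {"delta_pos":[0,0,0],"roll":0,"claw":1},
])

```text
time_s: 17.18
tool_pos: [0.5078, 0.3333, 0.0645]
orientation: [0.152, 0.988, 0.0, 0.0]
ft_force: [0.5, 0.3, 0.7]
width: 0.0857
grasp_force: 0.0
```

Call:
play_rows([
  {"delta_pos":[0.1,-0.25,0.2],"roll":0,"claw":0.8},
  {"delta_pos":[0,0,0],"roll":0,"claw":0.7},
  {"delta_pos":[0,0,0],"roll":0,"claw":0.6},
  {"delta_pos":[0,0,0],"roll":0,"claw":0.5},
  {"delta_pos":[0,0,0],"roll":0,"claw":0.3},
  {"delta_pos":[0,0,0],"roll":0,"claw":0},
  {"delta_pos":[0,0,0],"roll":0,"claw":0},
], force=20)

```text
time_s: 17.77
tool_pos: [0.5058, 0.3312, 0.0626]
orientation: [0.152, 0.988, 0.001, 0.001]
ft_force: [-1.2, -1.1, 6.3]
width: 0.0679
grasp_force: 21.2
```

Gripped (68 mm). Lift gently.

Call:
play_rows([
  {"delta_pos":[0,0,-0.5],"roll":0,"claw":0},
  {"delta_pos":[0,0,-1],"roll":0,"claw":0},
  {"delta_pos":[0,0,-2],"roll":0,"claw":0},
  {"delta_pos":[0,0,-2],"roll":0,"claw":0},
  {"delta_pos":[0,0,-2.5],"roll":0,"claw":0},
  {"delta_pos":[0,0,-2.5],"roll":0,"claw":0},
  {"delta_pos":[0,0,-2.5],"roll":0,"claw":0},
  {"delta_pos":[0,0,-1],"roll":0,"claw":0},
  {"delta_pos":[0,0,0],"roll":0,"claw":0},
])

```text
time_s: 18.52
tool_pos: [0.5067, 0.3318, 0.2047]
orientation: [0.152, 0.988, 0.002, 0.002]
ft_force: [0.5, -0.4, -0.9]
width: 0.0672
grasp_force: 23.0
```

Run:
```python
from fit import *
f=grab('wrist'); I=f['img']; s=ctrl.state(); print(s['time_s'],s['tool_pos'],s['orientation'].round(4),s['width'],s['grasp_force'])
h=cv2.cvtColor(I,cv2.COLOR_BGR2HSV)
m=((h[...,0]>5)&(h[...,0]<16)&(h[...,1]>150)&(h[...,2]>120)).astype(np.uint8)
n,l,st,ce=cv2.connectedComponentsWithStats(m); i=1+st[1:,4].argmax(); print(st[i],ce[i])
hull=cv2.convexHull(np.argwhere(l==i)[:,::-1].astype(np.int32)); ap=cv2.approxPolyDP(hull,9,True)[:,0]; print(ap.tolist())
q=ap.astype(float)
T=R.from_quat(s['orientation']).as_matrix()
if len(q)==4:
    q=q[[2,3,0,1]] if True else q
    res=lambda p:(proj(f,corners(p[:4],.058,.034,.006,p[4]))-q).ravel()
    best=min((least_squares(lambda p:(proj(f,corners(p[:4],.058,.034,.006,p[4]))-np.roll(q,k,0)).ravel(),[*s['tool_pos'][:2],s['tool_pos'][2]+.02,-.3,.6],x_scale=[.01,.01,.01,.1,.1]) for k in range(4)),key=lambda r:r.cost)
    print(best.x.round(4),np.degrees(best.x[3:]),best.fun.round(1), (T.T@(best.x[:3]-s['tool_pos'])).round(4))
```

```text
18.5667 [0.50577338 0.33121417 0.20251249] [1.518e-01 9.884e-01 9.000e-04 1.000e-03] 0.06748160512482598 23.00475686788559
[  182   158   152   202 18507] [256.61144432 254.5297455 ]
[[322, 359], [191, 356], [182, 331], [194, 159], [322, 159], [333, 326]]
```

Run:
```python
from fit import *
f=grab('wrist'); s=ctrl.state()
def M(pos,q): A=np.eye(4);A[:3,:3]=R.from_quat(q).as_matrix();A[:3,3]=pos;return A
C=np.array(f['world_to_cam'])@M(s['tool_pos'],s['orientation'])   # tool->cam
g=dict(K=f['K'],world_to_cam=C@np.linalg.inv(M([0.54110768,-0.03217718,0.32094601],np.array([1.1e-3,1,1e-4,7e-4])/np.linalg.norm([1.1e-3,1,1e-4,7e-4]))))
np.savez('g6.npz',W=g['world_to_cam'],K=g['K'])
I=cv2.imread('pics/w6.png'); h=cv2.cvtColor(I,cv2.COLOR_BGR2HSV)
b=((h[...,0]>85)&(h[...,0]<105)&(h[...,1]>50)).astype(np.uint8)
n,l,st,ce=cv2.connectedComponentsWithStats(cv2.morphologyEx(b,cv2.MORPH_CLOSE,np.ones((9,9))))
for i in range(1,n):
    if st[i,4]>1500:
        hull=cv2.convexHull(np.argwhere(l==i)[:,::-1].astype(np.int32)); ap=cv2.approxPolyDP(hull,6,True)[:,0]
        z=.09 if st[i,4]<2000 else .126
        print(st[i],ap.tolist(),[onz(g,u,z).round(4).tolist() for u in ap])
cv2.imwrite('pics/w8.png',cv2.resize(I[75:225,175:340],None,fx=3.8,fy=3.8,interpolation=cv2.INTER_CUBIC))
```

```text
[ 227  119   50   86 1764] [[274, 119], [274, 203], [232, 204], [227, 122]] [[0.4903, -0.0112, 0.09], [0.6001, -0.0095, 0.09], [0.6014, -0.0659, 0.09], [0.4938, -0.0689, 0.09]]
[ 125  211   94   61 2754] [[218, 211], [216, 261], [196, 271], [132, 270], [125, 232], [149, 212]] [[0.5969, -0.0801, 0.126], [0.667, -0.0858, 0.126], [0.682, -0.1129, 0.126], [0.6802, -0.1969, 0.126], [0.625, -0.1981, 0.126], [0.598, -0.1647, 0.126]]
[ 288  210   93   61 2772] [[380, 229], [374, 265], [307, 270], [291, 262], [290, 210], [358, 210]] [[0.6217, 0.1218, 0.126], [0.6736, 0.1207, 0.126], [0.6809, 0.0333, 0.126], [0.6688, 0.0119, 0.126], [0.5958, 0.0081, 0.126], [0.596, 0.0915, 0.126]]
```

View pics/w8.png

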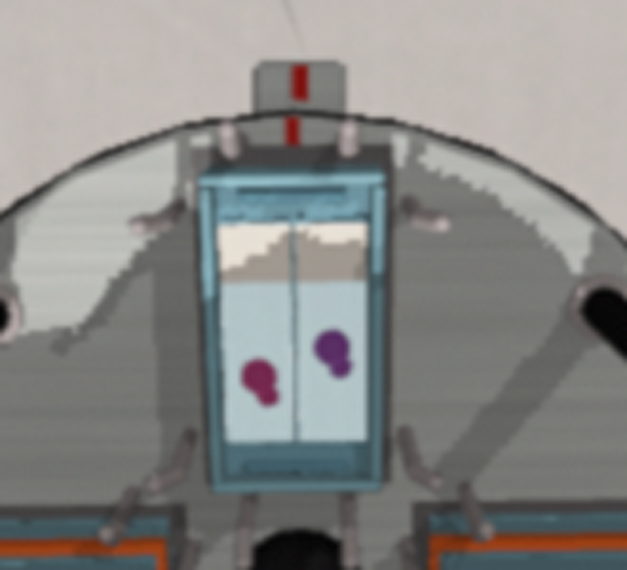

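Call:
play_rows([
  {"delta_pos":[-0.5,-1.1,-0.5],"roll":0,"claw":0},
  {"delta_pos":[-1.0,-2.3,-0.5],"roll":0,"claw":0},
  {"delta_pos":[-1.2,-2.8,0],"roll":0,"claw":0},
  {"delta_pos":[-1.2,-2.8,0],"roll":0,"claw":0},
  {"delta_pos":[-1.2,-2.8,0],"roll":0,"claw":0},
  {"delta_pos":[-1.2,-2.8,0],"roll":0,"claw":0},
  {"delta_pos":[-1.2,-2.8,0],"roll":0,"claw":0},
  {"delta_pos":[-1.2,-2.8,0],"roll":0,"claw":0},
  {"delta_pos":[-1.2,-2.8,0],"roll":0,"claw":0},
  {"delta_pos":[-1.2,-2.8,0],"roll":0,"claw":0},
  {"delta_pos":[-1.2,-2.8,0],"roll":0,"claw":0},
  {"delta_pos":[-1.2,-2.8,0],"roll":0,"claw":0},
])

```text
time_s: 19.62
tool_pos: [0.5385, -0.0114, 0.2099]
orientation: [0.152, 0.988, -0.0, -0.001]
ft_force: [-0.3, 0.1, -0.4]
width: 0.0675
grasp_force: 23.0
```

Call:
play_rows([
  {"delta_pos":[-0.8,-1.7,0],"roll":0,"claw":0},
  {"delta_pos":[-0.5,-0.9,0],"roll":0,"claw":0},
  {"delta_pos":[0,0,0],"roll":-0.08,"claw":0},
  {"delta_pos":[0,0,0],"roll":-0.08,"claw":0},
  {"delta_pos":[0,0,0],"roll":-0.08,"claw":0},
  {"delta_pos":[0,0,0],"roll":-0.078,"claw":0},
  {"delta_pos":[0,0,0],"roll":0,"claw":0},
  {"delta_pos":[0,0,0],"roll":0,"claw":0},
])

```text
time_s: 20.28
tool_pos: [0.5438, -0.0377, 0.2105]
orientation: [-0.006, 1.0, 0.0, -0.001]
ft_force: [-0.1, -0.5, -0.4]
width: 0.0674
grasp_force: 23.0
```

Run:
```python
from fit import *
s=ctrl.state(); print(s['time_s'],s['tool_pos'],s['orientation'].round(4),s['width'],s['grasp_force'],s['ft_force'])
f=grab('side','side9'); w=grab('wrist','w9')
cv2.imwrite('pics/c9.png',np.hstack([cv2.resize(w['img'],(440,330)),cv2.resize(f['img'][115:235,185:315],(358,330),interpolation=cv2.INTER_CUBIC)]))
```

```text
20.2833 [ 0.54382677 -0.0377343   0.21054325] [-5.5e-03  1.0e+00  1.0e-04 -7.0e-04] 0.06741857220134201 22.989153563976288 [-0.10505611 -0.47640536 -0.40393175]
```

View pics/c9.png

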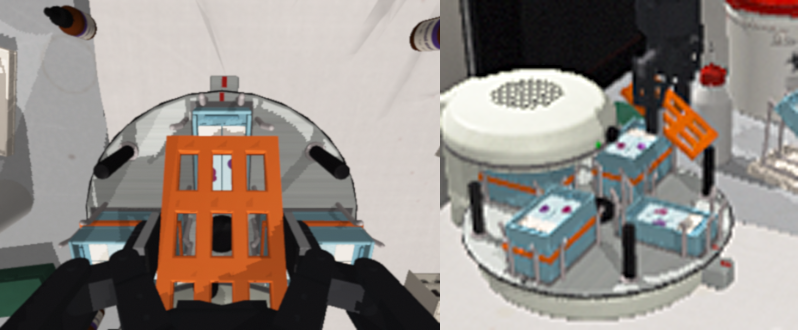

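Call:
play_rows([
  {"delta_pos":[-0.1,0,1],"roll":0,"claw":0},
  {"delta_pos":[0,0,2],"roll":0,"claw":0},
  {"delta_pos":[0,0,2],"roll":0,"claw":0},
  {"delta_pos":[0,0,2],"roll":0,"claw":0},
  {"delta_pos":[0,0,1.5],"roll":0,"claw":0},
  {"delta_pos":[0,0,1],"roll":0,"claw":0},
  {"delta_pos":[0,0,0.3],"roll":0,"claw":0},
  {"delta_pos":[0,0,0.3],"roll":0,"claw":0},
  {"delta_pos":[0,0,0.3],"roll":0,"claw":0},
  {"delta_pos":[0,0,0.3],"roll":0,"claw":0},
], force=20)

```text
time_s: 21.22
tool_pos: [0.5465, -0.0379, 0.105]
orientation: [-0.006, 1.0, -0.0, 0.001]
ft_force: [2.9, 0.3, 6.4]
width: 0.0677
grasp_force: 23.5
```

Contact at the expected height; continue slowly.

Call:
play_rows([
  {"delta_pos":[0,0,0.3],"roll":0,"claw":0},
  {"delta_pos":[0,0,0.3],"roll":0,"claw":0},
  {"delta_pos":[0,0,0.3],"roll":0,"claw":0},
  {"delta_pos":[0,0,0.3],"roll":0,"claw":0},
  {"delta_pos":[0,0,0.3],"roll":0,"claw":0},
])

```text
time_s: 21.63
tool_pos: [0.5484, -0.038, 0.091]
orientation: [-0.007, 1.0, -0.0, 0.003]
ft_force: [6.3, 0.7, 6.1]
width: 0.0676
grasp_force: 22.6
```

```bash
cat > ori.py <<'E'
from fit import *
def sepcorn():
    f=grab('wrist'); I=f['img']; s=ctrl.state(); print(s['time_s'],s['tool_pos'].round(4),s['width'].round(4),s['grasp_force'],s['ft_force'].round(1))
    h=cv2.cvtColor(I,cv2.COLOR_BGR2HSV)
    m=((h[...,0]>5)&(h[...,0]<16)&(h[...,1]>150)&(h[...,2]>120)).astype(np.uint8); m[:, :175]=0; m[:,345:]=0
    n,l,st,ce=cv2.connectedComponentsWithStats(m); i=1+st[1:,4].argmax(); print(st[i])
    hull=cv2.convexHull(np.argwhere(l==i)[:,::-1].astype(np.int32)); print(cv2.approxPolyDP(hull,6,True)[:,0].tolist())
    return f,s,l==i
E
python3 - <<'E'
from ori import *
f,s,m=sepcorn()
p=s['tool_pos']
for t in (0,15,25,35): print(t,proj(f,corners([.5455,-.038,p[2]+.018,0.01],.058,.034,.006,np.radians(t))).round(0).tolist())
E
```

```text
Traceback (most recent call last):
  File "ori.py", line 3, in sepcorn
    f=grab('wrist'); I=f['img']; s=ctrl.state(); print(s['time_s'],s['tool_pos'].round(4),s['width'].round(4),s['grasp_force'],s['ft_force'].round(1))
                                                                                          ^^^^^^^^^^^^^^^^
AttributeError: 'float' object has no attribute 'round'
```

```bash
sed -i "s/s\['width'\].round(4)/s['width']/" ori.py
python3 - <<'E'
from ori import *
f,s,m=sepcorn()
p=s['tool_pos']
for t in (0,15,25,35): print(t,proj(f,corners([p[0],-.038,p[2]+.018,0.01],.058,.034,.006,np.radians(t))).round(0).tolist())
E
```

```text
21.7333 [ 0.5484 -0.038   0.0908] 0.06739191454965596 22.485259473323822 [ 4.1 -0.2  5.1]
[  184   152   148   208 20525]
[[322, 359], [193, 359], [184, 338], [186, 153], [330, 152], [331, 338]]
0 [[174.0, 156.0], [343.0, 157.0], [322.0, 373.0], [194.0, 372.0]]
15 [[183.0, 150.0], [334.0, 151.0], [329.0, 395.0], [187.0, 394.0]]
25 [[189.0, 151.0], [329.0, 152.0], [334.0, 407.0], [181.0, 407.0]]
35 [[193.0, 156.0], [324.0, 156.0], [340.0, 417.0], [175.0, 417.0]]
```

Call:
play_rows([
  {"delta_pos":[0.05,0,0.3],"roll":0,"claw":0},
  {"delta_pos":[0.05,0,0.3],"roll":0,"claw":0},
  {"delta_pos":[0.05,0,0.3],"roll":0,"claw":0},
  {"delta_pos":[0,0,0.3],"roll":0,"claw":0},
  {"delta_pos":[0,0,0.3],"roll":0,"claw":0},
])

```text
time_s: 22.15
tool_pos: [0.5492, -0.0381, 0.0776]
orientation: [-0.006, 1.0, -0.0, 0.005]
ft_force: [-0.1, 1.4, 37.6]
width: 0.0676
grasp_force: 25.8
```

Run:
```python
from ori import *
f,s,m=sepcorn()
p=s['tool_pos']
for t in (0,5,10,15): print(t,proj(f,corners([p[0],-.038,p[2]+.018,0.01],.058,.034,.006,np.radians(t))).round(0).tolist())
```

```text
22.2 [ 0.5491 -0.0381  0.0775] 0.06761117910546277 23.977795243263245 [ 5.9  0.7 17.8]
[  178   158   161   202 20907]
[[337, 159], [323, 358], [193, 359], [179, 159]]
0 [[174.0, 156.0], [343.0, 157.0], [322.0, 372.0], [194.0, 372.0]]
5 [[178.0, 153.0], [340.0, 154.0], [324.0, 380.0], [192.0, 379.0]]
10 [[181.0, 151.0], [337.0, 152.0], [326.0, 387.0], [190.0, 387.0]]
15 [[183.0, 150.0], [334.0, 151.0], [329.0, 394.0], [187.0, 394.0]]
```

Run:
```python
from ori import *
f,s,m=sepcorn()
for u in [(179,159),(337,159)]: print('sep low edge',onz(f,u,.096).round(4))
I=f['img']; h=cv2.cvtColor(I,cv2.COLOR_BGR2HSV)
# red marks and front rim of lower tray / guides
r=((h[...,0]<4)|(h[...,0]>172))&(h[...,1]>120)&(h[...,2]>80)&~m
n,l,st,ce=cv2.connectedComponentsWithStats(r.astype(np.uint8))
for i in range(1,n):
    if st[i,4]>15 and st[i,1]<160: print(st[i],ce[i].round(1),onz(f,ce[i],.06).round(4))
print('guide front px (inner) if x=.4845',proj(f,[[.4845,-.038+d,z] for d in (-.018,.018) for z in (.09,.105,.118)]).round(0).tolist())
print(I[105:165,258].tolist()[::3])
print('L',h[100:160:4,222].tolist())
```

```text
22.25 [ 0.5491 -0.0381  0.0776] 0.06732952785320569 23.853328227996826 [ 4.9  1.2 16. ]
[  178   158   161   202 20875]
[[337, 159], [323, 358], [193, 359], [179, 160]]
sep low edge [ 0.4937 -0.0723  0.096 ]
sep low edge [ 0.4928 -0.0056  0.096 ]
[259  74  11  23 238] [264.1  85. ] [ 0.4634 -0.0363  0.06  ]
[255 108   9  18 161] [259.  116.4] [ 0.4788 -0.0386  0.06  ]
guide front px (inner) if x=.4845 [[219.0, 135.0], [214.0, 141.0], [208.0, 147.0], [302.0, 137.0], [308.0, 142.0], [313.0, 149.0]]
[[61, 62, 62], [51, 54, 135], [19, 21, 139], [17, 20, 137], [18, 20, 137], [18, 21, 138], [17, 20, 138], [66, 65, 87], [74, 73, 77], [74, 74, 76], [74, 74, 76], [77, 77, 77], [105, 99, 74], [102, 96, 71], [103, 96, 73], [132, 124, 95], [146, 137, 106], [119, 111, 83], [26, 70, 163], [29, 80, 182]]
L [[12, 12, 212], [12, 12, 211], [150, 13, 20], [40, 6, 138], [10, 13, 115], [4, 18, 102], [4, 18, 97], [4, 20, 90], [5, 20, 77], [0, 10, 77], [95, 69, 111], [97, 78, 102], [96, 74, 104], [96, 71, 147], [96, 77, 120]]
```

Run:
```python
from ori import *
f=grab('wrist'); h=cv2.cvtColor(f['img'],cv2.COLOR_BGR2HSV)
for c in (240,250,258,270,280): print(c,h[138:162,c,2].tolist())
for r in (146,149,150,153): print(r,onz(f,(258,r),.09).round(4),onz(f,(258,r),.06).round(4))
# lateral extent of the tray rim at row 152
b=(h[...,0]>85)&(h[...,0]<105)&(h[...,1]>50)
for r in (150,152,154): 
    x=np.where(b[r,190:330])[0]+190; print(r,x.min(),x.max(),onz(f,(x.min(),r),.09).round(4),onz(f,(x.max(),r),.09).round(4))
```

```text
240 [76, 92, 110, 104, 101, 103, 102, 103, 101, 103, 104, 114, 133, 143, 147, 147, 139, 130, 118, 95, 120, 165, 182, 183]
250 [77, 92, 110, 104, 101, 102, 103, 103, 104, 103, 103, 113, 131, 142, 147, 147, 140, 131, 119, 95, 119, 164, 180, 182]
258 [76, 90, 105, 104, 102, 102, 103, 103, 103, 102, 103, 112, 132, 143, 147, 148, 140, 130, 119, 94, 113, 163, 181, 182]
270 [76, 89, 107, 109, 104, 101, 103, 103, 102, 103, 103, 112, 130, 143, 146, 140, 122, 111, 105, 86, 100, 135, 149, 151]
280 [63, 73, 87, 88, 83, 83, 82, 82, 82, 82, 82, 88, 102, 112, 118, 120, 117, 112, 105, 86, 100, 136, 151, 163]
146 [ 0.4888 -0.039   0.09  ] [ 0.4942 -0.0389  0.06  ]
149 [ 0.4901 -0.039   0.09  ] [ 0.4958 -0.0389  0.06  ]
150 [ 0.4906 -0.039   0.09  ] [ 0.4963 -0.0389  0.06  ]
153 [ 0.4919 -0.0389  0.09  ] [ 0.498  -0.0389  0.06  ]
150 193 324 [ 0.491  -0.0675  0.09  ] [ 0.4902 -0.01    0.09  ]
152 192 325 [ 0.4919 -0.068   0.09  ] [ 0.4911 -0.0095  0.09  ]
154 192 325 [ 0.4927 -0.068   0.09  ] [ 0.492  -0.0094  0.09  ]
```

Call:
play_rows([
  {"delta_pos":[0,0,-0.4],"roll":0,"claw":0},
  {"delta_pos":[0,0,-0.3],"roll":0,"claw":0},
  {"delta_pos":[0.3,0,0],"roll":0,"claw":0},
  {"delta_pos":[0.3,-0.05,0],"roll":0,"claw":0},
  {"delta_pos":[0,0,0],"roll":0,"claw":0},
])

```text
time_s: 22.72
tool_pos: [0.5394, -0.0384, 0.0819]
orientation: [-0.006, 1.0, 0.0, 0.002]
ft_force: [5.8, 1.0, 0.5]
width: 0.0677
grasp_force: 23.4
```

Run:
```python
from ori import *
f,s,m=sepcorn()
for u in [(179,159),(337,159)]: print('sep low edge',[onz(f,u,z).round(4).tolist() for z in (.096,.1)])
```

```text
22.7667 [ 0.5394 -0.0384  0.0818] 0.06749118395263959 23.430655002593994 [ 6.   0.9 -0.5]
[  179   158   159   202 20586]
[[336, 159], [323, 358], [194, 359], [186, 338], [179, 160]]
sep low edge [[0.4851, -0.0739, 0.096], [0.4842, -0.0728, 0.1]]
sep low edge [[0.4842, -0.0047, 0.096], [0.4833, -0.0058, 0.1]]
```

Call:
play_rows([
  {"delta_pos":[-0.2,0,0],"roll":0,"claw":0},
  {"delta_pos":[-0.15,0,0],"roll":0,"claw":0},
  {"delta_pos":[0,0,0.2],"roll":0,"claw":0},
  {"delta_pos":[0,0,0.2],"roll":0,"claw":0},
  {"delta_pos":[0,0,0.2],"roll":0,"claw":0},
  {"delta_pos":[0,0,0],"roll":0,"claw":0},
])

```text
time_s: 23.27
tool_pos: [0.5413, -0.0384, 0.075]
orientation: [-0.007, 1.0, 0.0, -0.0]
ft_force: [-0.1, -0.2, 2.9]
width: 0.0674
grasp_force: 23.6
```

Run:
```python
from ori import *
f,s,m=sepcorn()
for u in [(179,159),(337,159)]: print('sep low edge',[onz(f,u,z).round(4).tolist() for z in (.096,.1)])
```

```text
23.3167 [ 0.5412 -0.0385  0.0751] 0.0675956113181445 23.58974128961563 [1.  0.5 2.3]
[  178   159   162   201 20828]
[[339, 160], [323, 358], [194, 359], [178, 160]]
sep low edge [[0.4856, -0.0722, 0.096], [0.4848, -0.0711, 0.1]]
sep low edge [[0.4847, -0.0065, 0.096], [0.4839, -0.0076, 0.1]]
```

Call:
play_rows([
  {"delta_pos":[-0.1,0,0.15],"roll":0,"claw":0},
  {"delta_pos":[0,0,0.15],"roll":0,"claw":0},
  {"delta_pos":[0,0,0],"roll":0,"claw":0},
])

```text
time_s: 23.57
tool_pos: [0.5421, -0.0384, 0.072]
orientation: [-0.007, 1.0, 0.0, -0.0]
ft_force: [-1.8, 0.0, 3.0]
width: 0.0674
grasp_force: 23.7
```

Call:
play_rows([
  {"delta_pos":[0,0,0.1],"roll":0,"claw":0},
  {"delta_pos":[0,0,0.1],"roll":0,"claw":0},
  {"delta_pos":[0,0,0],"roll":0,"claw":0},
])

```text
time_s: 23.82
tool_pos: [0.5424, -0.0384, 0.0701]
orientation: [-0.007, 1.0, 0.0, -0.0]
ft_force: [-0.8, 0.4, 3.3]
width: 0.0674
grasp_force: 23.7
```

Run:
```python
from ori import *
f,s,m=sepcorn()
for u in [(179,159),(337,159)]: print('sep low edge',[onz(f,u,z).round(4).tolist() for z in (.096,.1)])
```

```text
23.8667 [ 0.5424 -0.0384  0.0702] 0.06715842953944771 23.703236281871796 [-0.6  0.1  3.3]
[  175   159   168   201 21274]
[[341, 160], [323, 358], [193, 359], [175, 161]]
sep low edge [[0.4857, -0.0708, 0.096], [0.4848, -0.0698, 0.1]]
sep low edge [[0.4848, -0.0078, 0.096], [0.484, -0.0089, 0.1]]
```

Call:
play_rows([
  {"delta_pos":[0,0,0.1],"roll":0,"claw":0},
  {"delta_pos":[0,0,0.1],"roll":0,"claw":0},
  {"delta_pos":[0,0,0],"roll":0,"claw":0},
])

```text
time_s: 24.12
tool_pos: [0.5426, -0.0384, 0.069]
orientation: [-0.007, 1.0, -0.0, 0.0]
ft_force: [-3.7, 0.7, 12.4]
width: 0.0673
grasp_force: 24.5
```

Call:
play_rows([
  {"delta_pos":[0,0,0],"roll":0,"claw":0.62},
  {"delta_pos":[0,0,0],"roll":0,"claw":0.7},
  {"delta_pos":[0,0,0],"roll":0,"claw":0.85},
  {"delta_pos":[0,0,0],"roll":0,"claw":1},
  {"delta_pos":[0,0,0],"roll":0,"claw":1},
  {"delta_pos":[0,0,0],"roll":0,"claw":1},
  {"delta_pos":[0,0,-0.5],"roll":0,"claw":1},
  {"delta_pos":[0,0,-1],"roll":0,"claw":1},
  {"delta_pos":[0,0,-2],"roll":0,"claw":1},
  {"delta_pos":[0,0,-3],"roll":0,"claw":1},
  {"delta_pos":[0,0,-4],"roll":0,"claw":1},
  {"delta_pos":[0,0,-4],"roll":0,"claw":1},
])

```text
time_s: 25.12
tool_pos: [0.5417, -0.0384, 0.2152]
orientation: [-0.007, 1.0, 0.0, -0.001]
ft_force: [1.9, 0.4, -0.1]
width: 0.0855
grasp_force: 0.0
```

Call:
play_rows([
  {"delta_pos":[0,0,-4],"roll":0,"claw":1},
  {"delta_pos":[0,0,-4],"roll":0,"claw":1},
  {"delta_pos":[0,0,-2.5],"roll":0,"claw":1},
  {"delta_pos":[0,0,0],"roll":0,"claw":1},
  {"delta_pos":[0,0,0],"roll":0,"claw":1},
])

```text
time_s: 25.53
tool_pos: [0.5431, -0.0385, 0.3208]
orientation: [-0.007, 1.0, -0.0, 0.002]
ft_force: [-0.2, -0.2, -1.1]
width: 0.0852
grasp_force: 0.0
```

Run:
```python
from ori import *
f=grab('wrist','w20'); I=f['img']; s=ctrl.state(); print(s['time_s'],s['tool_pos'],s['orientation'].round(3),s['joint_positions'].round(2))
h=cv2.cvtColor(I,cv2.COLOR_BGR2HSV)
m=((h[...,0]>5)&(h[...,0]<16)&(h[...,1]>150)&(h[...,2]>100)).astype(np.uint8)
n,l,st,ce=cv2.connectedComponentsWithStats(m); i=1+st[1:,4].argmax(); print(st[i],ce[i].round(1))
hull=cv2.convexHull(np.argwhere(l==i)[:,::-1].astype(np.int32)); ap=cv2.approxPolyDP(hull,4,True)[:,0]; print(ap.tolist()); print([onz(f,u,.096).round(4).tolist() for u in ap])
print('pred flat',proj(f,corners([.5445,-.0385,.09,0.01],.058,.034,.006,0)).round(1).tolist())
r=((h[...,0]<4)|(h[...,0]>172))&(h[...,1]>120)&(h[...,2]>80)&(l!=i)
n,l,st,ce=cv2.connectedComponentsWithStats(r.astype(np.uint8))
for k in range(1,n):
    if st[k,4]>15 and st[k,1]<160: print(st[k],ce[k].round(1),onz(f,ce[k],.06).round(4))
```

```text
25.5833 [ 0.54217911 -0.03837524  0.31887761] [-0.007  1.    -0.     0.001] [-0.07  0.15  1.7   0.    1.29 -1.66]
[ 230  115   57   91 3400] [257.8 158.7]
[[286, 115], [283, 204], [233, 205], [230, 116]]
[[0.4861, -0.006, 0.096], [0.5996, -0.005, 0.096], [0.602, -0.0708, 0.096], [0.4881, -0.0729, 0.096]]
pred flat [[229.8, 114.9], [286.8, 115.1], [283.7, 205.8], [232.2, 205.6]]
[259  90   4   9  35] [260.5  94.1] [ 0.4631 -0.0365  0.06  ]
[257 104   4   7  26] [258.5 106.8] [ 0.4787 -0.0389  0.06  ]
```

Call:
play_rows([
  {"delta_pos":[0,-1.5,0],"roll":0,"claw":1},
  {"delta_pos":[0,-3,0],"roll":0,"claw":1},
  {"delta_pos":[0.2,-3.5,0],"roll":0,"claw":1},
  {"delta_pos":[0.3,-3.5,0],"roll":0,"claw":1},
  {"delta_pos":[0.3,-3.5,0],"roll":0,"claw":1},
  {"delta_pos":[0.2,-3.5,0],"roll":0,"claw":1},
  {"delta_pos":[0,-3.5,0],"roll":0,"claw":1},
  {"delta_pos":[0,-3.5,0],"roll":0,"claw":1},
  {"delta_pos":[0,-3.5,0],"roll":0,"claw":1},
  {"delta_pos":[0,-2.5,0],"roll":0,"claw":1},
  {"delta_pos":[0,-1,0],"roll":0,"claw":1},
  {"delta_pos":[0,0,0],"roll":0,"claw":1},
])

```text
time_s: 26.58
tool_pos: [0.5357, -0.365, 0.3161]
orientation: [-0.005, 1.0, 0.001, -0.001]
ft_force: [-0.6, 0.1, -0.5]
width: 0.0851
grasp_force: 0.0
```

```bash
cat > tr.py <<'E'
from ori import *
def blue(f):
    h=cv2.cvtColor(f['img'],cv2.COLOR_BGR2HSV)
    b=((h[...,0]>85)&(h[...,0]<106)&(h[...,1]>40)&(h[...,2]>60)).astype(np.uint8)
    b=cv2.morphologyEx(b,cv2.MORPH_CLOSE,np.ones((13,13)))
    n,l,st,ce=cv2.connectedComponentsWithStats(b)
    out=[]
    for i in range(1,n):
        if st[i,4]>800:
            hull=cv2.convexHull(np.argwhere(l==i)[:,::-1].astype(np.int32)); out.append((st[i].tolist(),cv2.approxPolyDP(hull,4,True)[:,0].tolist()))
    return out
E
python3 - <<'E'
from tr import *
f=grab('wrist','w21'); s=ctrl.state(); print(s['time_s'],s['tool_pos'],s['orientation'].round(3),s['joint_positions'].round(2))
for b in blue(f): print(b)
for t in ['slide_tray','drain_rack_a','squeeze_bottle','bench_timer','stain_bottle_small']: print(t,[(np.round(x['extent']).tolist(),round(x['p'],2)) for x in finder.recognise('wrist',t)[:2]])
E
```

```text
26.6333 [ 0.5359477  -0.36339839  0.3164801 ] [-0.006  1.     0.001 -0.001] [-0.6   0.33  1.48  0.    1.34 -2.18]
([225, 59, 71, 104, 2548], [[294, 72], [273, 161], [225, 149], [249, 60]])
([466, 127, 46, 83, 1324], [[475, 209], [466, 204], [484, 129], [497, 127], [511, 136], [511, 205]])
([369, 218, 127, 92, 4717], [[495, 272], [442, 309], [389, 280], [369, 252], [373, 219], [446, 218], [480, 239]])
slide_tray [([221.0, 55.0, 74.0, 110.0], 0.78)]
drain_rack_a [([214.0, 60.0, 90.0, 112.0], 0.87)]
squeeze_bottle [([246.0, 194.0, 44.0, 118.0], 0.56)]
bench_timer [([146.0, 112.0, 44.0, 46.0], 0.78)]
stain_bottle_small [([362.0, 44.0, 36.0, 24.0], 0.88)]
```

```bash
cat >> tr.py <<'E'
def box(p,pitch=np.radians(35),L=.055,W=.03,H=.03):
    Rm=R.from_euler('ZY',[p[3],-pitch]).as_matrix()
    return np.array(p[:3])+np.array([[x,y,z] for x in(-L,L) for y in(-W,W) for z in(0,H)])@Rm.T
def hullpoly(f,p,**k):
    m=np.zeros((384*2,512*2),np.uint8); h=cv2.convexHull((proj(f,box(p,**k))*16*2).astype(np.int32)); cv2.fillConvexPoly(m,h,1,shift=4); return m
def fitbox(f,ap,p0):
    t=np.zeros((768,1024),np.uint8); cv2.fillConvexPoly(t,((np.array(ap)*2+1)*16).astype(np.int32),1,shift=4)
    from scipy.optimize import minimize
    c=lambda v:float((hullpoly(f,[v[0],v[1],p0[2],v[2]])!=t).sum())
    r=minimize(c,[p0[0],p0[1],p0[3]],method='Nelder-Mead',options=dict(initial_simplex=np.array([[p0[0],p0[1],p0[3]]]*4)+np.array([[0,0,0],[.01,0,0],[0,.01,0],[0,0,.1]])))
    return r.x,r.fun,t.sum()
E
python3 - <<'E'
from tr import *
f=grab('wrist'); ap=[[294.5,72],[273,161.5],[224.5,149.5],[249,59.5]]
for z in (.078,.082): print(z,fitbox(f,ap,[.48,-.37,z,-.25]))
x,_,_=fitbox(f,ap,[.48,-.37,.081,-.25]); p=[x[0],x[1],.081,x[2]]
print(proj(f,box(p)).round(0).tolist())
print('sq bottle base',onz(f,(268,205),.0),onz(f,(268,205),.19))
c=np.array(p[:3])+R.from_euler('ZY',[p[3],-np.radians(35)]).apply([0,0,.015]); print('tray centre',c, np.degrees(p[3]))
E
```

```text
0.078 (array([ 0.48359232, -0.36226069, -0.24250977]), np.float64(1667.0), np.uint64(18274))
0.082 (array([ 0.48383718, -0.36119025, -0.26578825]), np.float64(2080.0), np.uint64(18274))
[[246.0, 75.0], [249.0, 58.0], [290.0, 88.0], [297.0, 73.0], [224.0, 151.0], [225.0, 139.0], [273.0, 164.0], [278.0, 155.0]]
sq bottle base [ 0.62946459 -0.34413051  0.        ] [ 0.55764541 -0.35208297  0.19      ]
tray centre [ 0.47524097 -0.35967909  0.09328728] -15.074810081465811
```

Call:
play_rows([
  {"delta_pos":[1,0,0.5],"roll":0,"claw":1},
  {"delta_pos":[2,0.1,1],"roll":0,"claw":1},
  {"delta_pos":[2,0.2,2],"roll":0,"claw":1},
  {"delta_pos":[1,0,2],"roll":0,"claw":1},
  {"delta_pos":[0,0,2],"roll":0.085,"claw":1},
  {"delta_pos":[0,0,2],"roll":0.085,"claw":1},
  {"delta_pos":[0,0,2],"roll":0.085,"claw":1},
  {"delta_pos":[0,0,2],"roll":0,"claw":1},
  {"delta_pos":[0,0,1.5],"roll":0,"claw":1},
  {"delta_pos":[0,0,0],"roll":0,"claw":1},
  {"delta_pos":[0,0,0],"roll":0,"claw":1},
])

```text
time_s: 27.85
tool_pos: [0.4766, -0.3605, 0.1681]
orientation: [0.12, 0.993, 0.0, -0.001]
ft_force: [-0.2, -0.5, 0.4]
width: 0.085
grasp_force: 0.0
```

Run:
```python
from tr import *
f=grab('wrist','w22'); s=ctrl.state(); print(s['time_s'],s['tool_pos'],s['orientation'].round(4))
B=blue(f)
for b in B: print(b)
for p in ([.4836,-.3620,.08,-.243],[.4836,-.3612,.08,-.265]): print(proj(f,box(p)).round(0).tolist())
I=f['img']; h=cv2.cvtColor(I,cv2.COLOR_BGR2HSV); b=(h[...,0]>85)&(h[...,0]<106)&(h[...,1]>40)&(h[...,2]>60)
for r in range(100,260,20):
    x=np.where(b[r,190:330])[0]+190; print(r,(x.min(),x.max()) if len(x) else None)
```

```text
27.9 [ 0.47717598 -0.36110197  0.16909953] [ 1.203e-01  9.927e-01 -1.000e-04  3.000e-04]
([210, 127, 87, 146, 5465], [[295, 271], [210, 267], [221, 127], [293, 130]])
([453, 278, 59, 76, 2169], [[511, 353], [454, 307], [453, 290], [511, 278]])
[[224.0, 146.0], [220.0, 129.0], [292.0, 146.0], [297.0, 130.0], [220.0, 275.0], [214.0, 274.0], [297.0, 275.0], [302.0, 275.0]]
[[226.0, 145.0], [223.0, 128.0], [294.0, 147.0], [299.0, 130.0], [219.0, 274.0], [214.0, 273.0], [296.0, 276.0], [302.0, 275.0]]
100 None
120 None
140 (np.int64(219), np.int64(293))
160 (np.int64(218), np.int64(294))
180 (np.int64(217), np.int64(294))
200 (np.int64(215), np.int64(294))
220 (np.int64(213), np.int64(295))
240 (np.int64(213), np.int64(295))
```

Run:
```python
from tr import *
f=grab('wrist')
q=np.array([(220,126.5),(294,129.5),(296,272),(209,268)])
for z in (.075,.08,.084):
    x,e=fitobj(f,q,[.48,-.36,.08,-.24],.055,.03,.03,z); print(x.round(4),np.degrees(x[3]).round(2),e.round(1)); 
    print(x[:3]+R.from_euler('ZY',[x[3],-np.radians(35)]).apply([0,0,.015]))
```

```text
[ 0.4829 -0.3655  0.0763 -0.2776] -15.9 [-0.3  0.2  0.7  0.  -0.6 -0.7  0.2  0.5  0.4]
[ 0.4746737  -0.36312376  0.08861844]
[ 0.4827 -0.3654  0.0771 -0.2776] -15.9 [-0.4 -0.1  0.9 -0.2 -0.5 -0.4  0.   0.8 -1. ]
[ 0.4744071  -0.36304783  0.08937801]
[ 0.4825 -0.3653  0.0777 -0.2776] -15.9 [-0.5 -0.3  1.  -0.4 -0.3 -0.2 -0.1  1.  -2.1]
[ 0.47419733 -0.36298808  0.08997559]
```

Call:
play_rows([
  {"delta_pos":[0.2,-0.25,1],"roll":0.037,"claw":1},
  {"delta_pos":[0,0,2],"roll":0,"claw":1},
  {"delta_pos":[0,0,2.5],"roll":0,"claw":1},
  {"delta_pos":[0,0,2],"roll":0,"claw":1},
  {"delta_pos":[0,0,1.5],"roll":0,"claw":1},
  {"delta_pos":[0,0,0.8],"roll":0,"claw":1},
  {"delta_pos":[0,0,0],"roll":0,"claw":1},
  {"delta_pos":[0,0,0],"roll":0,"claw":1},
])

```text
time_s: 28.62
tool_pos: [0.4747, -0.3636, 0.0712]
orientation: [0.139, 0.99, -0.0, 0.0]
ft_force: [0.6, 0.4, -0.0]
width: 0.085
grasp_force: 0.0
```

Call:
play_rows([
  {"delta_pos":[0,0,0.1],"roll":0,"claw":0.8},
  {"delta_pos":[0,0,0],"roll":0,"claw":0.65},
  {"delta_pos":[0,0,0],"roll":0,"claw":0.5},
  {"delta_pos":[0,0,0],"roll":0,"claw":0.4},
  {"delta_pos":[0,0,0],"roll":0,"claw":0.3},
  {"delta_pos":[0,0,0],"roll":0,"claw":0},
  {"delta_pos":[0,0,0],"roll":0,"claw":-0.2},
  {"delta_pos":[0,0,0],"roll":0,"claw":-0.2},
], force=25)

```text
time_s: 29.28
tool_pos: [0.4746, -0.3635, 0.0702]
orientation: [0.139, 0.99, -0.0, 0.001]
ft_force: [-0.8, 1.6, 5.5]
width: 0.0597
grasp_force: 25.8
```

Call:
play_rows([
  {"delta_pos":[0,0,-0.4],"roll":0,"claw":-0.2},
  {"delta_pos":[0,0,-0.8],"roll":0,"claw":-0.2},
  {"delta_pos":[0,0,-1.5],"roll":0,"claw":-0.2},
  {"delta_pos":[0,0,-2],"roll":0,"claw":-0.2},
  {"delta_pos":[0,0,-2.5],"roll":0,"claw":-0.2},
  {"delta_pos":[0,0,-2.5],"roll":0,"claw":-0.2},
  {"delta_pos":[0,0,-2.5],"roll":0,"claw":-0.2},
  {"delta_pos":[0,0,-2],"roll":0,"claw":-0.2},
  {"delta_pos":[0,0,-1],"roll":0,"claw":-0.2},
  {"delta_pos":[0,0,0],"roll":0,"claw":-0.2},
])

```text
time_s: 30.12
tool_pos: [0.4751, -0.3641, 0.2241]
orientation: [0.139, 0.99, -0.001, 0.002]
ft_force: [1.0, -0.8, -2.0]
width: 0.0594
grasp_force: 27.6
```

```bash
cat >> tr.py <<'E'
def held(f,s,cols=(170,345)):
    h=cv2.cvtColor(f['img'],cv2.COLOR_BGR2HSV); b=(h[...,0]>85)&(h[...,0]<106)&(h[...,1]>40)&(h[...,2]>60)
    for r in range(110,370,20):
        x=np.where(b[r,cols[0]:cols[1]])[0]+cols[0]; print(r,(int(x.min()),int(x.max())) if len(x) else None,end=' ')
    print()
def pred(f,s,ts,off=(0,0,.021)):
    Rt=R.from_quat(s['orientation']).as_matrix(); a=np.arctan2(-Rt[1,0],-Rt[0,0])
    for t in ts:
        c=np.array(s['tool_pos'])+Rt@np.array([off[0],off[1],0])+[0,0,off[2]]
        b=c-R.from_euler('ZY',[a,-np.radians(t)]).apply([0,0,.015])
        print(t,proj(f,box([*b,a],pitch=np.radians(t)))[1::2].round(0).astype(int).tolist(),'bottom',proj(f,box([*b,a],pitch=np.radians(t)))[::2].round(0).astype(int).tolist())
E
python3 - <<'E'
from tr import *
f=grab('wrist','w23'); s=ctrl.state(); print(s['time_s'],s['tool_pos'],s['orientation'].round(4),s['width'],s['grasp_force'],s['ft_force'].round(1))
for b in blue(f): print(b)
held(f,s); pred(f,s,(25,35,45))
E
```

```text
30.1667 [ 0.47444287 -0.36352157  0.22214986] [ 1.389e-01  9.903e-01 -5.000e-04  8.000e-04] 0.05979755246336901 27.64955073595047 [ 0.6  0.3 -2.6]
([185, 152, 146, 207, 9514], [[318, 358], [198, 358], [185, 320], [198, 152], [319, 153], [330, 322]])
([432, 235, 80, 101, 5045], [[511, 328], [472, 335], [437, 296], [432, 254], [511, 235]])
110 None 130 None 150 None 170 (196, 320) 190 (194, 321) 210 (193, 323) 230 (192, 324) 250 (190, 326) 270 (189, 327) 290 (187, 328) 310 (186, 330) 330 (188, 327) 350 (197, 320) 
25 [[192, 152], [325, 152], [186, 413], [331, 414]] bottom [[204, 165], [313, 165], [200, 377], [317, 377]]
35 [[197, 153], [321, 153], [180, 419], [337, 419]] bottom [[207, 174], [310, 174], [196, 391], [321, 391]]
45 [[201, 158], [317, 158], [174, 419], [343, 420]] bottom [[209, 185], [308, 185], [191, 403], [326, 403]]
```

Call:
play_rows([
  {"delta_pos":[0.1,1.2,-0.3],"roll":0,"claw":-0.2},
  {"delta_pos":[0.1,2,0],"roll":0,"claw":-0.2},
  {"delta_pos":[0.2,2.6,0],"roll":0,"claw":-0.2},
  {"delta_pos":[0.2,2.8,0],"roll":0,"claw":-0.2},
  {"delta_pos":[0.2,2.8,0],"roll":0,"claw":-0.2},
  {"delta_pos":[0.2,2.8,0],"roll":0,"claw":-0.2},
  {"delta_pos":[0.2,2.8,0],"roll":0,"claw":-0.2},
  {"delta_pos":[0.2,2.8,0],"roll":0,"claw":-0.2},
  {"delta_pos":[0.2,2.8,0],"roll":0,"claw":-0.2},
  {"delta_pos":[0.2,2.8,0],"roll":0,"claw":-0.2},
  {"delta_pos":[0.2,2.8,0],"roll":0,"claw":-0.2},
  {"delta_pos":[0.2,2.4,0],"roll":0,"claw":-0.2},
])

```text
time_s: 31.17
tool_pos: [0.5361, -0.0606, 0.2226]
orientation: [0.139, 0.99, 0.0, -0.002]
ft_force: [0.2, 0.1, -2.8]
width: 0.0603
grasp_force: 27.7
```

Call:
play_rows([
  {"delta_pos":[0,1.6,0],"roll":0,"claw":-0.2},
  {"delta_pos":[0,1,0],"roll":0,"claw":-0.2},
  {"delta_pos":[0,0,0],"roll":-0.07,"claw":-0.2},
  {"delta_pos":[0,0,0],"roll":-0.08,"claw":-0.2},
  {"delta_pos":[0,0,0],"roll":-0.08,"claw":-0.2},
  {"delta_pos":[0,0,0],"roll":-0.061,"claw":-0.2},
  {"delta_pos":[0,0,0],"roll":0,"claw":-0.2},
  {"delta_pos":[0,0,0],"roll":0,"claw":-0.2},
])

```text
time_s: 31.83
tool_pos: [0.5437, -0.038, 0.2234]
orientation: [-0.005, 1.0, 0.0, -0.001]
ft_force: [0.2, 0.9, -0.6]
width: 0.0596
grasp_force: 27.7
```

Run:
```python
from tr import *
f=grab('wrist','w24'); s=ctrl.state(); print(s['time_s'],s['tool_pos'],s['orientation'].round(4),s['width'],s['grasp_force'],s['ft_force'].round(1))
h=cv2.cvtColor(f['img'],cv2.COLOR_BGR2HSV)
m=((h[...,0]>5)&(h[...,0]<16)&(h[...,1]>150)&(h[...,2]>100)); m[:,:200]=0; m[:,320:]=0
for r in range(90,160,6):
    x=np.where(m[r])[0]; print(r,(x.min(),x.max()) if len(x)>3 else None,end=' ')
print(); held(f,s); pred(f,s,(35,))
print('sep pred',proj(f,corners([.5443,-.0387,.09,0.012],.058,.034,.006,0)).round(1).tolist())
```

```text
31.8833 [ 0.54385158 -0.0380769   0.22359716] [-4.9e-03  1.0e+00  0.0e+00 -7.0e-04] 0.059618054749897634 27.716733813285828 [-0.3  0.1 -1.6]
90 None 96 None 102 None 108 None 114 None 120 None 126 (np.int64(220), np.int64(295)) 132 (np.int64(220), np.int64(295)) 138 (np.int64(219), np.int64(295)) 144 (np.int64(220), np.int64(294)) 150 (np.int64(220), np.int64(294)) 156 None 
110 None 130 None 150 None 170 (195, 320) 190 (194, 322) 210 (193, 323) 230 (192, 324) 250 (190, 326) 270 (189, 327) 290 (187, 328) 310 (186, 329) 330 (188, 327) 350 (197, 320) 
35 [[196, 156], [321, 156], [178, 427], [338, 427]] bottom [[206, 177], [310, 177], [194, 397], [322, 397]]
sep pred [[218.9, 122.9], [295.7, 122.8], [291.2, 240.5], [223.9, 240.5]]
```

Call:
play_rows([
  {"delta_pos":[0,0,1],"roll":0,"claw":-0.2},
  {"delta_pos":[0,0,2],"roll":0,"claw":-0.2},
  {"delta_pos":[0,0,2],"roll":0,"claw":-0.2},
  {"delta_pos":[0,0,2],"roll":0,"claw":-0.2},
  {"delta_pos":[0,0,1.5],"roll":0,"claw":-0.2},
  {"delta_pos":[0,0,0.7],"roll":0,"claw":-0.2},
  {"delta_pos":[0,0,0.3],"roll":0,"claw":-0.2},
  {"delta_pos":[0,0,0.3],"roll":0,"claw":-0.2},
  {"delta_pos":[0,0,0.3],"roll":0,"claw":-0.2},
  {"delta_pos":[0,0,0.3],"roll":0,"claw":-0.2},
], force=20)

```text
time_s: 32.72
tool_pos: [0.545, -0.0381, 0.1208]
orientation: [-0.006, 1.0, -0.0, 0.001]
ft_force: [-0.7, -0.2, -1.5]
width: 0.0596
grasp_force: 27.7
```

Call:
play_rows([
  {"delta_pos":[0,0,0.3],"roll":0,"claw":-0.2},
  {"delta_pos":[0,0,0.3],"roll":0,"claw":-0.2},
  {"delta_pos":[0.05,0,0.3],"roll":0,"claw":-0.2},
  {"delta_pos":[0.05,0,0.2],"roll":0,"claw":-0.2},
  {"delta_pos":[0.05,0,0.2],"roll":0,"claw":-0.2},
])

```text
time_s: 33.13
tool_pos: [0.5499, -0.0382, 0.1113]
orientation: [-0.006, 1.0, -0.0, 0.007]
ft_force: [10.4, -0.1, 16.3]
width: 0.0597
grasp_force: 29.7
```

Run:
```python
from tr import *
f=grab('wrist','w25'); s=ctrl.state(); print(s['time_s'],s['tool_pos'],s['width'],s['grasp_force'],s['ft_force'].round(1))
for b in blue(f)[:1]: print(b)
held(f,s); pred(f,s,(10,20,30))
```

```text
33.1833 [ 0.5495084  -0.03826904  0.11099623] 0.059705993978823424 29.575489559210837 [10.4  0.2 14.7]
([186, 151, 144, 208, 10480], [[317, 358], [198, 357], [186, 324], [192, 152], [324, 152], [329, 325]])
110 None 130 None 150 None 170 (191, 325) 190 (190, 326) 210 (189, 326) 230 (189, 327) 250 (188, 328) 270 (188, 328) 290 (187, 329) 310 (186, 329) 330 (188, 327) 350 (197, 320) 
10 [[183, 160], [334, 160], [193, 402], [324, 402]] bottom [[198, 157], [319, 157], [204, 356], [312, 356]]
20 [[188, 155], [328, 155], [188, 413], [329, 414]] bottom [[202, 163], [315, 163], [201, 372], [315, 372]]
30 [[193, 154], [323, 154], [182, 422], [334, 422]] bottom [[205, 171], [312, 171], [197, 387], [319, 387]]
```

Call:
play_rows([
  {"delta_pos":[0.25,0,0],"roll":0,"claw":-0.2},
  {"delta_pos":[0.25,0,0.1],"roll":0,"claw":-0.2},
  {"delta_pos":[0.2,0,0.2],"roll":0,"claw":-0.2},
  {"delta_pos":[0.1,0,0.2],"roll":0,"claw":-0.2},
  {"delta_pos":[0,0,0.2],"roll":0,"claw":-0.2},
])

```text
time_s: 33.6
tool_pos: [0.5399, -0.0384, 0.1035]
orientation: [-0.006, 1.0, -0.0, 0.005]
ft_force: [5.8, 0.5, 9.1]
width: 0.0595
grasp_force: 29.1
```

Run:
```python
from tr import *
f=grab('wrist'); s=ctrl.state(); print(s['time_s'],s['tool_pos'],s['width'],s['grasp_force'],s['ft_force'].round(1))
for b in blue(f)[:1]: print(b)
held(f,s); pred(f,s,(10,15,20))
```

```text
33.65 [ 0.53905374 -0.03838362  0.10280713] 0.0599326423968478 29.11864422261715 [ 3.5 -1.  10.3]
([186, 148, 145, 211, 11479], [[317, 358], [199, 357], [187, 327], [187, 156], [211, 148], [307, 148], [329, 156], [329, 325]])
110 None 130 None 150 None 170 (187, 329) 190 (186, 329) 210 (186, 329) 230 (187, 329) 250 (186, 329) 270 (187, 329) 290 (187, 329) 310 (187, 329) 330 (188, 327) 350 (197, 320) 
10 [[183, 159], [334, 159], [193, 400], [324, 401]] bottom [[198, 156], [319, 156], [204, 355], [312, 355]]
15 [[186, 155], [331, 155], [190, 406], [326, 407]] bottom [[200, 159], [317, 159], [203, 363], [314, 363]]
20 [[189, 153], [328, 154], [188, 412], [329, 412]] bottom [[202, 162], [315, 162], [201, 371], [315, 371]]
```

Call:
play_rows([
  {"delta_pos":[-0.1,0,0.2],"roll":0,"claw":-0.2},
  {"delta_pos":[-0.1,0,0.2],"roll":0,"claw":-0.2},
  {"delta_pos":[-0.1,0,0.2],"roll":0,"claw":-0.2},
  {"delta_pos":[0,0,0.2],"roll":0,"claw":-0.2},
])

```text
time_s: 33.98
tool_pos: [0.5414, -0.0383, 0.0944]
orientation: [-0.006, 1.0, -0.0, 0.004]
ft_force: [5.0, -0.0, 7.3]
width: 0.0594
grasp_force: 29.3
```

Run:
```python
from tr import *
f=grab('wrist'); s=ctrl.state(); print(s['time_s'],s['tool_pos'],s['width'],s['grasp_force'],s['ft_force'].round(1))
for b in blue(f)[:1]: print(b)
held(f,s); pred(f,s,(0,5,10))
```

```text
34.0333 [ 0.54119397 -0.03828076  0.09405794] 0.05983895395089317 29.281211217603413 [ 4.5 -0.1  7.6]
([181, 148, 155, 211, 12329], [[334, 161], [328, 328], [317, 358], [199, 357], [187, 327], [181, 163], [209, 148], [292, 149]])
110 None 130 None 150 None 170 (184, 332) 190 (182, 334) 210 (183, 333) 230 (184, 332) 250 (184, 331) 270 (185, 331) 290 (186, 330) 310 (187, 329) 330 (188, 327) 350 (195, 321) 
0 [[177, 170], [340, 171], [197, 389], [319, 389]] bottom [[194, 154], [323, 154], [207, 340], [309, 340]]
5 [[180, 165], [337, 165], [195, 396], [322, 396]] bottom [[196, 155], [321, 155], [206, 348], [311, 349]]
10 [[183, 160], [334, 160], [192, 402], [324, 402]] bottom [[198, 157], [319, 157], [204, 357], [312, 357]]
```

Call:
play_rows([
  {"delta_pos":[-0.1,0,0.2],"roll":0,"claw":-0.2},
  {"delta_pos":[-0.1,0,0.2],"roll":0,"claw":-0.2},
  {"delta_pos":[0,0,0.15],"roll":0,"claw":-0.2},
  {"delta_pos":[0,0,0],"roll":0,"claw":-0.2},
])

```text
time_s: 34.37
tool_pos: [0.5427, -0.0383, 0.0908]
orientation: [-0.006, 1.0, -0.0, 0.003]
ft_force: [-5.0, 0.4, 34.4]
width: 0.0596
grasp_force: 45.3
```

Run:
```python
from tr import *
f=grab('wrist'); s=ctrl.state(); print(s['time_s'],s['tool_pos'],s['width'],s['grasp_force'],s['ft_force'].round(1))
for b in blue(f)[:1]: print(b)
held(f,s); pred(f,s,(0,5))
```

```text
34.4167 [ 0.54268158 -0.03828957  0.09081211] 0.05984682640468888 45.12007784913294 [-5.2  0.8 33.9]
([179, 147, 159, 212, 13150], [[337, 165], [328, 328], [319, 356], [198, 357], [187, 327], [179, 166], [207, 147], [292, 147]])
110 None 130 None 150 None 170 (179, 337) 190 (179, 336) 210 (181, 335) 230 (182, 333) 250 (183, 332) 270 (184, 331) 290 (186, 330) 310 (187, 329) 330 (188, 327) 350 (195, 321) 
0 [[177, 171], [340, 171], [197, 390], [320, 390]] bottom [[194, 155], [323, 155], [207, 341], [310, 341]]
5 [[180, 165], [337, 165], [195, 397], [322, 397]] bottom [[196, 156], [321, 156], [205, 349], [311, 349]]
```

Call:
play_rows([
  {"delta_pos":[0,0,-0.15],"roll":0,"claw":-0.2},
  {"delta_pos":[0,0,-0.1],"roll":0,"claw":-0.2},
  {"delta_pos":[0,0,0],"roll":0,"claw":-0.2},
])

```text
time_s: 34.67
tool_pos: [0.5417, -0.0382, 0.0909]
orientation: [-0.006, 1.0, -0.0, 0.002]
ft_force: [-0.5, -0.2, 13.0]
width: 0.0597
grasp_force: 36.2
```

Run:
```python
from tr import *
f=grab('wrist'); s=ctrl.state(); print(s['time_s'],s['tool_pos'],s['width'],s['grasp_force'],s['ft_force'].round(1))
for b in blue(f)[:1]: print(b)
held(f,s); pred(f,s,(0,5))
```

```text
34.7167 [ 0.54172944 -0.03818167  0.09097028] 0.05954906044202796 36.25000309199095 [-1.  -0.3 14.1]
([179, 149, 159, 210, 13012], [[335, 164], [328, 328], [319, 356], [198, 357], [187, 327], [179, 166], [207, 149], [310, 149]])
110 None 130 None 150 (285, 289) 170 (179, 337) 190 (179, 336) 210 (181, 335) 230 (182, 333) 250 (183, 332) 270 (184, 331) 290 (186, 330) 310 (187, 329) 330 (188, 327) 350 (195, 321) 
0 [[177, 171], [340, 171], [197, 390], [320, 390]] bottom [[194, 155], [323, 155], [207, 341], [310, 341]]
5 [[180, 165], [337, 165], [195, 397], [322, 397]] bottom [[196, 156], [321, 156], [205, 349], [311, 350]]
```

Call:
play_rows([
  {"delta_pos":[0,0,-0.1],"roll":0,"claw":-0.2},
  {"delta_pos":[0,0,0],"roll":0,"claw":0.38},
  {"delta_pos":[0,0,0],"roll":0,"claw":0.4},
  {"delta_pos":[0,0,0],"roll":0,"claw":0.41},
  {"delta_pos":[0,0,0],"roll":0,"claw":0.42},
  {"delta_pos":[0,0,0],"roll":0,"claw":0.43},
  {"delta_pos":[0,0,0],"roll":0,"claw":0.44},
])

```text
time_s: 35.3
tool_pos: [0.5405, -0.0381, 0.0906]
orientation: [-0.006, 1.0, -0.0, 0.001]
ft_force: [1.0, 0.1, 5.2]
width: 0.0614
grasp_force: 2.7
```

Run:
```python
from tr import *
f=grab('wrist'); s=ctrl.state(); print(s['time_s'],s['tool_pos'],s['width'],s['grasp_force'],s['ft_force'].round(1))
for b in blue(f)[:1]: print(b)
held(f,s); pred(f,s,(0,5),off=(0,0,.018))
```

```text
35.35 [ 0.54045142 -0.03810766  0.09056416] 0.06145780030568044 2.6672727856202982 [ 0.8 -0.4  5.1]
([179, 151, 159, 209, 13124], [[321, 156], [337, 177], [319, 358], [197, 359], [179, 173], [207, 151]])
110 None 130 None 150 None 170 (182, 334) 190 (180, 336) 210 (182, 334) 230 (183, 332) 250 (185, 331) 270 (187, 329) 290 (188, 327) 310 (190, 325) 330 (192, 323) 350 (194, 321) 
0 [[179, 169], [338, 169], [198, 384], [319, 384]] bottom [[195, 153], [322, 153], [208, 337], [309, 337]]
5 [[182, 163], [335, 163], [196, 391], [321, 391]] bottom [[197, 155], [320, 155], [206, 345], [310, 345]]
```

Call:
play_rows([
  {"delta_pos":[0,0,0],"roll":0,"claw":0.5},
  {"delta_pos":[0,0,0],"roll":0,"claw":0.7},
  {"delta_pos":[0,0,0],"roll":0,"claw":0.9},
  {"delta_pos":[0,0,0],"roll":0,"claw":0.9},
  {"delta_pos":[0,0,0],"roll":0,"claw":0.9},
  {"delta_pos":[0,0,-0.5],"roll":0,"claw":0.9},
  {"delta_pos":[0,0,-1.5],"roll":0,"claw":0.9},
  {"delta_pos":[0,0,-3],"roll":0,"claw":1},
  {"delta_pos":[0,0,-4],"roll":0,"claw":1},
  {"delta_pos":[0,0,-4],"roll":0,"claw":1},
  {"delta_pos":[0,0,-4],"roll":0,"claw":1},
  {"delta_pos":[0,0,-4],"roll":0,"claw":1},
])

```text
time_s: 36.35
tool_pos: [0.5393, -0.038, 0.3027]
orientation: [-0.006, 1.0, 0.0, 0.0]
ft_force: [1.1, 0.1, -0.1]
width: 0.0855
grasp_force: 0.0
```

Call:
play_rows([
  {"delta_pos":[0,0,-1.5],"roll":0,"claw":1},
  {"delta_pos":[0,0,0],"roll":0,"claw":1},
  {"delta_pos":[0,0,0],"roll":0,"claw":1},
  {"delta_pos":[0,0,0],"roll":0,"claw":1},
])

```text
time_s: 36.68
tool_pos: [0.539, -0.038, 0.3141]
orientation: [-0.006, 1.0, 0.0, -0.001]
ft_force: [0.6, 0.1, 0.1]
width: 0.0853
grasp_force: 0.0
```

Run:
```python
from tr import *
f=grab('wrist','w30'); s=ctrl.state(); print(s['time_s'],s['tool_pos'],s['orientation'].round(4),s['ft_force'].round(1))
for b in blue(f): print(b)
h=cv2.cvtColor(f['img'],cv2.COLOR_BGR2HSV)
m=((h[...,0]>5)&(h[...,0]<16)&(h[...,1]>150)&(h[...,2]>80)).astype(np.uint8)
n,l,st,ce=cv2.connectedComponentsWithStats(m)
for i in range(1,n):
    if st[i,4]>25: print('or',st[i])
print('pred tray',proj(f,box([.543,-.0383,.096,.012],pitch=0)).round(0).tolist())
print('pred sep',proj(f,corners([.5443,-.0387,.09,0.012],.058,.034,.006,0)).round(1).tolist())
r=((h[...,0]<4)|(h[...,0]>172))&(h[...,1]>120)&(h[...,2]>80)
n,l,st,ce=cv2.connectedComponentsWithStats(r.astype(np.uint8))
for k in range(1,n):
    if st[k,4]>15 and st[k,1]<130: print('red',st[k],ce[k].round(1),onz(f,ce[k],.06).round(4))
```

```text
36.7333 [ 0.53886523 -0.03802692  0.31364229] [-6.1e-03  1.0e+00  1.0e-04 -1.4e-03] [-0.3  0.7 -0.4]
([128, 120, 260, 157, 8236], [[387, 237], [381, 269], [335, 276], [173, 275], [134, 270], [128, 234], [234, 120], [282, 120]])
or [135 220  89  46 416]
or [292 220  89  47 417]
pred tray [[232.0, 121.0], [230.0, 124.0], [283.0, 121.0], [285.0, 124.0], [235.0, 208.0], [233.0, 217.0], [281.0, 208.0], [283.0, 217.0]]
pred sep [[228.7, 119.9], [286.3, 119.9], [283.6, 211.4], [231.4, 211.3]]
red [259  95   4   9  35] [260.5  98.9] [ 0.4632 -0.036   0.06  ]
red [257 108   3   8  24] [258.  111.5] [ 0.4787 -0.0389  0.06  ]
```

Run:
```python
from tr import *
I=cv2.imread('pics/w30.png'); h=cv2.cvtColor(I,cv2.COLOR_BGR2HSV)
cl=lambda p:'O' if 3<=p[0]<=18 and p[1]>120 else 'B' if 85<p[0]<108 and p[1]>40 else '.'
for r in (122,130,140,160,180,200,208,212,216): print(r,''.join(cl(h[r,c]) for c in range(222,296)))
for c in (236,245,257,270,280): print(c,''.join(cl(h[r,c]) for r in range(110,226)))
```

```text
122 .......OO.BBBBBBBBBBBBBBBBBBBBBBBBBBBBBBBBBBBBBBBBBBBBBBBBBBBB..O.........
130 .......OO.BBBBBBBBBBBBBBBBBBBBBBBBBBBBBBBBBBBBBBBBBBBBBBBBBBBBB...........
140 .......OO.BBB..............................................BBBB...........
160 ........O..BBBB....................BB....................BBBBB............
180 ...........BBBB....................BB.....................BBB.............
200 ............BBBBB.................BBBBBBBBBB............BBBBB.............
208 ..........O.BBBBBBBBBBBBBBBBBBBBBBBBBBBBBBBBBBBBBBBBBBBBBBBBB.............
212 ............BBBBBBBBBBBBBBBBBBBBBBBBBBBBBBBBBBBBBBBBBBBBBBBBB.............
216 B......................................................................BBB
236 ..........BBBBBBBBBBBBBBBBB...................BB..BBBBBBBBBBBBBBBBBBBBBBBBBBBBBBBBBBBBBBBBBBBBBBBBBBBBBBBB..........
245 ..........BBBBBBBBBBBBBBBBB................................................................BBBBBBBBBBBBBBB..........
257 ..........BBBBBBBBBBBBBBBBB..................BBBBBBBBBBBBBBBBBBBBBBBBBBBBBBBBB.BBBBBBBBBBBBBBBBBBBBBBBBBBB..........
270 ..........BBBBBBBBBBBBBBBBB................................................................BBBBBBBBBBBBBBB..........
280 ..........BBBBBBBBBBBBBBBBB.................BBBBBBBBBBBBBBBBBBBBBBBBBBBBBBBBBBBBBBBBBBBBBBBBBBBBBBBBBBBBBB..........
```

Run:
```python
from tr import *
cl=lambda p:'O' if 3<=p[0]<=18 and p[1]>110 else 'B' if 85<p[0]<108 and p[1]>40 else 'w' if p[2]>190 else '.'
f=grab('side','side30'); h=cv2.cvtColor(f['img'],cv2.COLOR_BGR2HSV)
b=box([.5415,-.0385,.096,.012],pitch=0); pr=proj(f,b); print('flat',pr.round(1).tolist())
print('tilt.06',proj(f,box([.5415,-.0385,.099,.012],pitch=.06)).round(1).tolist())
x0,x1=int(pr[:,0].min())-6,int(pr[:,0].max())+8; y0,y1=int(pr[:,1].min())-6,int(pr[:,1].max())+14
print(x0,y0)
for r in range(y0,y1): print(r,''.join(cl(h[r,c]) for c in range(x0,x1)))
```

```text
flat [[285.9, 190.9], [286.2, 183.3], [278.5, 199.1], [278.6, 191.4], [257.7, 183.8], [257.6, 176.4], [249.5, 191.4], [249.3, 183.9]]
tilt.06 [[285.9, 191.0], [286.6, 183.5], [278.4, 199.2], [279.1, 191.6], [257.7, 182.2], [258.1, 174.9], [249.5, 189.9], [249.8, 182.4]]
243 170
170 BBBBwwwwwwwwwwwBBBBBBBB.OO........................w
171 BBBBBBBBwwwwwBBBBBBBB.OOO..........................
172 BBBBBBBBBBBBBBBBBBBB.OOO.B..............B..........
173 BBBBBBBBBBBBBBBBBBB.OOO.BB.........................
174 BBBBBBBBBBBBBBBBBB.OOO.BBB.........................
175 .BBBBBBBBBBBBBBBB..OO.BBBB.........................
176 .BBBBBB..BBBBBBB..OO.BBBBB.........................
177 ....BBB..BBBBBBB...BBBBBB..........................
178 .OOO......BBBBBBBBBB.BBB..................w........
179 ..OOOOOO....BBBBBBBBBBBBB.................w........
180 .BB...OO...OBBBBBBBBBBBBBBBBB.............w........
181 .BBBBBB....BBBBBBBBwwwBB.BBBBBBBBBB.......w........
182 .BBBBBBB.BBBBBBBBwwwwwwwwwBBBBBBBBBBBBBBB..........
183 .BBB.BBB.BBBBBBBwwwww...wwwwwwwBBBBBBBBBB..w.......
184 .BB...BBBBBBBBBwwwwwwww.wwwwwwwww
[... 886 characters left out ...]
BBBBBB...OOOOO.B.BB......www
201 ............BBBBBBBBBBBBBBBBBB..B....BB..B......www
202 ..............BBBBBBBBBBBBBBBB..BBBBBB.........wwww
203 .........B.......BBBBBBBBBBBBB..BBBBBB.........wwww
204 .....................BBBBBBBBB..BBBBBB........wwwww
205 .........................BBBBB..BBBBBB.......wwwwww
206 ..........B.................B...BBBBB........wwwwww
207 ................................BBBB........wwwwwww
208 ............................................wwwwwww
209 .........B......................................www
210 .................................................ww
211 ................................www..............ww
212 ..............................wwww...............ww
```

```bash
python3 -c "
from station import ctrl
print(ctrl.close_job())"
```

```text
the job is handed in; nothing more can be done
None
```

The job is handed in, with no verdict shown. By the camera checks the open station is about 2 mm from the loading mark, the separator lies flat on its tray, and the slide tray lies flat on it, face up, about 4 mm off centre. On release the slide tray's raised end settled its last few millimetres by itself. The bystanders were not re-measured.

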